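# Load the glue pot of an edge-banding machine

### The job

Load the short thick glue stick (not the slim tall one) into the cold glue pot: raise the pot's lid until it is almost upright, swing the prop rod back as far as it goes so that it blocks the lid, then set the stick down gently inside, standing upright on the pot's floor. Then swing the prop back to its upright parked position and lower the lid without slamming it, until it is fully shut. Leave the other things on the bed where they are.

Things in the scene. Friction and masses are not known exactly. Their poses are not given: they have to be found in the camera images.
- pot: Fixed aluminium glue pot, cold: an open square box 180 (x) x 200 (y) mm outside, 100 mm high, walls 8 mm, inner floor 12 mm above the bed. Origin: centre of its underside on the bed; z up, x from its front (handle side, towards the robot) to its rear (hinge side), y to its left. It stands at a different place and yaw (within 0.2 rad) each time.
- lid (a joint): Lid angle (rad) about the hinge on the pot's rear top edge: 0 shut, 1.5 the open stop (almost upright). Plate 185 (front to rear) x 210 x 6 mm, 0.4 kg; shut, its top face is 106 mm above the bed. Damped friction hinge: raising it slowly takes about 4 N at the bar; left above about 1 rad it stays by itself, let go lower it sinks slowly. Follow an arc about point lid_hinge.
- lid_bar (a point): Middle of the lid's front handle: a round bar 12 mm thick, 110 mm long along the pot's y, in the plane of the lid, 29 mm free gap between it and the lid's front edge, a stub at each end. 220 mm from the hinge axis. Lid shut: 104 mm above the bed, 40 mm in front of the pot's wall, nothing below it, so it can be lifted from beneath or pinched. Turns with the lid.
- lid_hinge (a point): Middle of the lid's hinge axis (axis along the pot's y), 90 mm behind the pot's centre, 100 mm above the bed.
- prop (a joint): Angle (rad) of the prop, a rod 10 mm thick on the outer right (-y) side of the pot, turning in the pot's x-z plane. 0: upright, leaning 0.175 rad to the front; growing values swing its top to the rear, to the end stop at 1.15 (rod 34 degrees above level, lid blocked). Parked: below 0.4, where it starts (lower stop -0.35). Stiff pivot: stays where left; 1 to 2 N at the knob moves it.
- prop_knob (a point): Middle of the free part of the prop's black knob, a round peg 14 mm thick that sticks out sideways (pot -y) from the rod's top end; this point is 40 mm out from the rod, 142 mm from the pivot axis, the peg reaches 27 mm farther out. The peg can be pushed from the front or from behind.
- prop_pivot (a point): Pivot of the prop, at the pot's right side: 75 mm in front of the pot's centre, 125 mm to its right, 108 mm above the bed; axis along the pot's y.
- lid_stub (a point): Outer end of a stub 10 mm thick that sticks out 33 mm from the lid's right (-y) edge, 100 mm from the hinge. With the prop at its end stop, the prop's hooked top end is just in front of this stub and keeps the lid from coming down. With the lid open less than about 1.2 rad the stub is in the prop's way and the prop cannot reach its end stop.
- slug_center (a point): Centre (half-way up) of the short thick glue stick: solid off-white cylinder, 50 mm across, 70 mm tall, about 0.15 kg, standing upright on the bed to the left of the pot among other things.
- slim_center (a point): Bystander, leave alone: slim glue stick, same off-white material, cylinder 34 mm across and 100 mm tall, standing on the bed; not the one to load.
- core_mid (a point): Bystander, leave alone: empty cardboard tape core, ring 66 mm across, 50 mm tall, standing.
- can_mid (a point): Bystander, leave alone: plain steel can, 54 mm across, 120 mm tall, standing.
- driver_grip (a point): Bystander, leave alone: screwdriver lying on the bed (point on its grip).
- wrench_grip (a point): Bystander, leave alone: wrench lying on the bed (point on its grip).
- wheel_mid (a point): Bystander, leave alone: small black rubber wheel lying flat, 64 mm across, with a hub, 34 mm high.

How it is judged:
By the outcome, as a careful person would: the job done as asked, in the order asked, and still so for the second after the job is handed in, with the robot touching nothing.
It also fails if it takes over 72 s, if anything falls off the work surface, if the arm or the gripper's body presses on something with over 40 N, if the wrist force passes 120 N, or if a joint passes its speed limit or range.

### The arm

A 6-joint arm with a two-finger parallel gripper is mounted at the origin on the work surface. World frame = base frame: x ahead of the robot, y to its left, z up, the work surface at z = 0. Lengths are in m, angles in degrees, forces in N, time in s.
With the tool pointing down it reaches from about 0.4 to 0.825 m from the base axis. Payload 7 kg.
Tool frame: the origin (TCP) lies at the very end of the fingers, on their centre line; the grasp point (between the pads) lies 19 mm behind it (r.hold_point_z is the distance from the TCP to the grasp point, in m); z points along the fingers, y is the direction in which the jaws open and shut (so a half turn about z gives the same grasp; the last joint's range is limited). The gripper opens to 88 mm and grips with 3 to 60 N. Pads are 19 mm wide; open, the fingers measure 130 mm over their backs; the gripper's body (78 mm by 193 mm) begins 47 mm behind the grasp point.
Start: joints at [-54.826, 20.546, 0.682, 0, -70.136, -16.507], TCP at [0.216, -0.639, 0.196] pointing down, gripper open.
Joint ranges: [-176.03, 176.03], [-82.01, 121.73], [-58.28, 71.71], [-173.87, 95.51], [-174.79, -0.11], [-173.66, 173.66]. Speed limits (degrees/s): [136.94, 136.94, 172.46, 180, 180, 180].

### API

Orientations are given as [roll, pitch, yaw] about the fixed x, y, z axes, in that order (R = Rz(yaw) Ry(pitch) Rx(roll)).
In Python, from plant import r gives the robot as it stands. The module is installed in compiled form; this text tells all that it offers.
- The arm moves only by the shell command python3 -m inch 'ROWS' [FORCE]. ROWS is text: rows parted by semicolons, each of 7 numbers parted by spaces: the shift along the tool's x, y, z in m, then the turn, a rotation vector about the tool's x, y, z in rad, then the opening, from 0 (shut) to 1 (fully open). In form: tx ty tz ax ay az jaw; .... A call has 1 to 20 rows; each row shifts and turns the commanded pose from where the row before left it, along the tool's axes as they then stand; what a row does not reach is not made up. A row lasts 1/12 s, in which the tool goes at most 41.7 mm and 7.16 degrees, less where a joint would pass 70% of its speed; a pose out of reach is approached as far as the arm can. A call with a gripper value outside its range is refused whole. The fingers move at their own pace and stop on an object; FORCE is the grip in N (left out, the last holds). Time passes only in rows, so rows that do not move let the fingers close. It gives the time, the measured TCP pose, the force and the opening at its end, in the units of the state.
- r.get_state(): the state, without advancing time (a new reading comes with each control period).
- r.capture(name): name is "side" or "top" or "wrist"; returns the picture (400x640x3 uint8, red, green, blue); there is no depth.
- r.camera_params(name): a dict with "vfov" (degrees; the focal length in pixels is half the picture's height over the tangent of half this angle, whatever the lens; pixels are square), "cx", "cy" (the principal point, pixels), "R" (3x3) and "t" (3): a world point X has camera coordinates R X + t. Camera axes: x right, y down, z forward; pixel columns grow to the right and rows downward; lengths in m; the calibration is good to about 2 mm. A picture is of the moment at which its call begins: read the wrist's pose just before it. camera_params takes no time and is no camera call; for the wrist camera it gives the pose at the moment of the call.
- r.close_job(): hands the job in, once; it reports no verdict.
Trained networks look in the newest picture that a camera, given by its name, has taken for a name from the list of things; names that differ only in an ending like _2 or _b are one class to them, and where a whole thing is asked for, a point or a joint stands for the part that bears it (a point fixed in the world has none). Each returns a list of dicts, best first, with "p" (0 to 1); they miss things now and then, are a little off and sometimes report something else, mostly with a low value. They report only what shows in the picture. A call takes as long as a camera call.
- r.recognise(target, camera): "xy" ([column, row] in pixels, amid what is visible of it).
The state is a dict: "time_s": time; "joints": joint angles; "qd": joint speeds; "joint_torque": joint torques, N m; "tcp_pos": TCP position; "eef_rot": TCP orientation; "contact_force": force on the tool from outside, world axes, zero at the start; "moment": the same for the moment, N m; "gripper_width": finger opening in m.
Only numpy, scipy, OpenCV 4.12 (cv2) and the standard library are available. Lean on these libraries where they do the work, as an engineer would, in place of code of your own. Each camera call takes 0.05 s, during which the arm holds its last target.

## Working session

There is one attempt and no reset: what is moved stays moved. The work goes in short steps, Python scripts to look and compute and a shell command to move; the robot and the scene stay as the last step left them, time stands still between calls to the robot, and variables do not carry over. Pictures are saved under pics/ and viewed, and the job is handed in when it is done.

```bash
mkdir -p pics; ls; python3 - <<'E'
from plant import r
import cv2
s=r.get_state(); print(s)
for c in ["side","top","wrist"]:
    im=r.capture(c); cv2.imwrite(f"pics/{c}0.png",im[:,:,::-1])
    p=r.camera_params(c); print(c,p)
    for n in ["pot","lid_bar","prop_knob","prop_pivot","lid_stub","slug_center","slim_center","lid_hinge"]:
        try: print(n,[(d['xy'],round(d['p'],2)) for d in r.recognise(n,c)[:3]])
        except Exception as e: print(n,e)
print(r.get_state()['time_s'], r.hold_point_z)
E
```

```text
pics
{'time_s': 0.0, 'joints': array([-5.48261908e+01,  2.05915983e+01,  6.33723023e-01, -2.19190841e-02,
       -7.01347312e+01, -1.65083025e+01]), 'qd': array([-0.04704619, -0.00402511, -0.05073139,  0.0090437 , -0.00118258,
       -0.07933818]), 'joint_torque': array([ 2.29201636e-03, -5.82713521e+01,  2.93057370e+01,  6.99725837e+00,
        6.87906679e-03, -1.13666247e-04]), 'tcp_pos': array([ 0.21585408, -0.63898666,  0.19491484]), 'eef_rot': array([ 1.79905355e+02, -6.56146450e-03, -1.61341953e+02]), 'contact_force': array([-0.12396773, -0.25071348,  0.66900084]), 'moment': array([-0.0858159 ,  0.01293353,  0.03031166]), 'gripper_width': 0.08761790982605189}
side {'vfov': 50.99052118764966, 'cx': 320.10586773845125, 'cy': 194.2615438523864, 'R': array([[-0.86665764, -0.49890099, -0.00153082],
       [-0.27713902,  0.48397435, -0.83003782],
       [ 0.41484757, -0.71893437, -0.557705  ]]), 't': array([0.46599901, 0.30926311, 1.21840522])}
pot [([315.7, 216.3], 0.84)]
lid_bar [([316.8, 206.2], 0.9)]
prop_knob [([362.6, 163.0], 0.73)]
prop_pivot [([358.8, 161.6], 0.67)]
lid_stub 
[... 507 characters left out ...]

prop_knob [([372.5, 230.5], 0.44)]
prop_pivot [([369.7, 231.4], 0.69)]
lid_stub [([319.9, 196.4], 0.66), ([371.6, 232.6], 0.28)]
slug_center [([168.7, 197.5], 0.78)]
slim_center []
lid_hinge [([322.1, 197.9], 0.84), ([324.7, 199.3], 0.24)]
wrist {'vfov': 68.69693778342848, 'cx': 318.19537970568024, 'cy': 197.87560903196712, 'R': array([[-3.20289313e-01,  9.47319363e-01,  8.82987524e-04],
       [ 9.05012183e-01,  3.05709520e-01,  2.95794926e-01],
       [ 2.79942324e-01,  9.55390683e-02, -9.55251057e-01]]), 't': array([ 0.6741925 , -0.03767352,  0.39209243])}
pot []
lid_bar []
prop_knob []
prop_pivot []
lid_stub []
slug_center []
slim_center []
lid_hinge [([364.2, 324.0], 0.31)]
1.35 0.0188
```

View pics/side0.png

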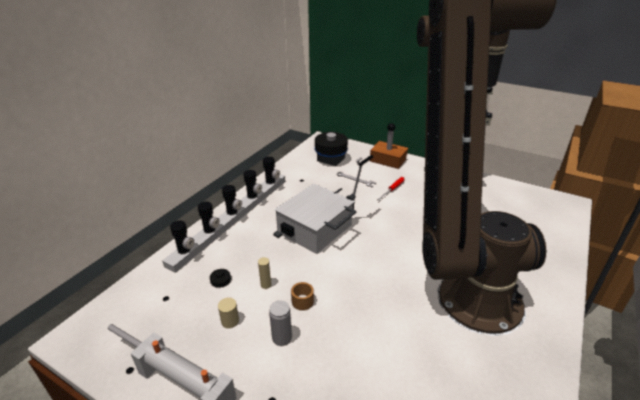

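View pics/top0.png

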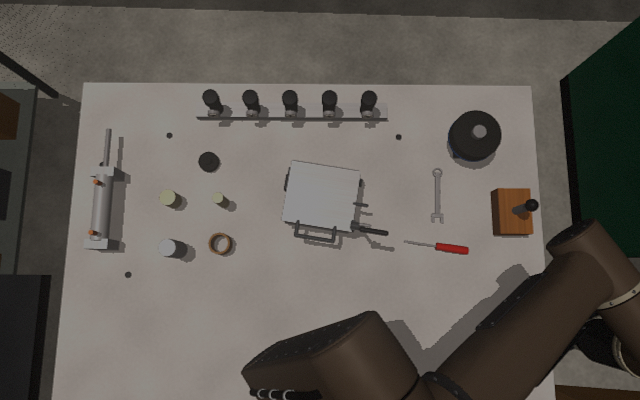

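The side view shows the pot at about (315,216), the slug at (228,313), the slim stick at (264,273), the can at (280,322) and the core at (302,295). In the top view the lid spans about (283–360, 160–232), the slug is at (171,198) and the prop knob is near (385,232). I'll zoom in to fit the pot pose.

```bash
python3 - <<'E'
import cv2
t=cv2.imread('pics/top0.png'); cv2.imwrite('pics/top0z.png',cv2.resize(t[145:260,265:410],None,fx=5,fy=5,interpolation=cv2.INTER_CUBIC))
t=cv2.imread('pics/side0.png'); cv2.imwrite('pics/side0z.png',cv2.resize(t[145:260,260:405],None,fx=5,fy=5,interpolation=cv2.INTER_CUBIC))
E
```

```text
(no output)
```

View pics/top0z.png

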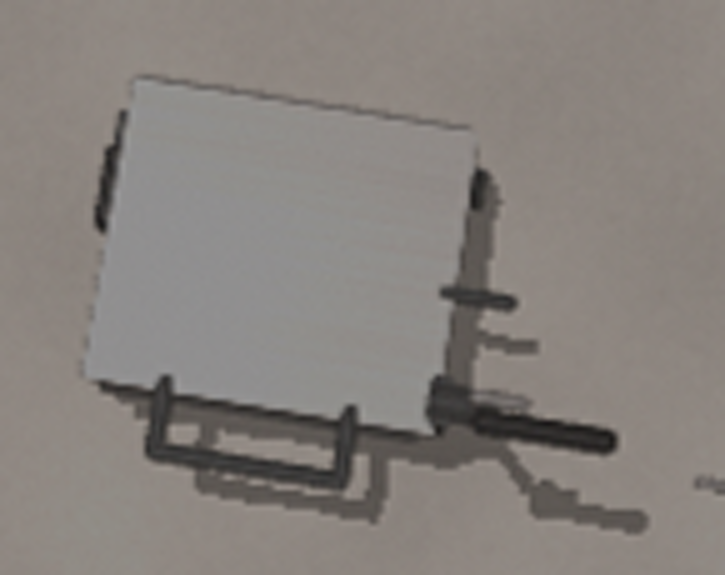

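View pics/side0z.png

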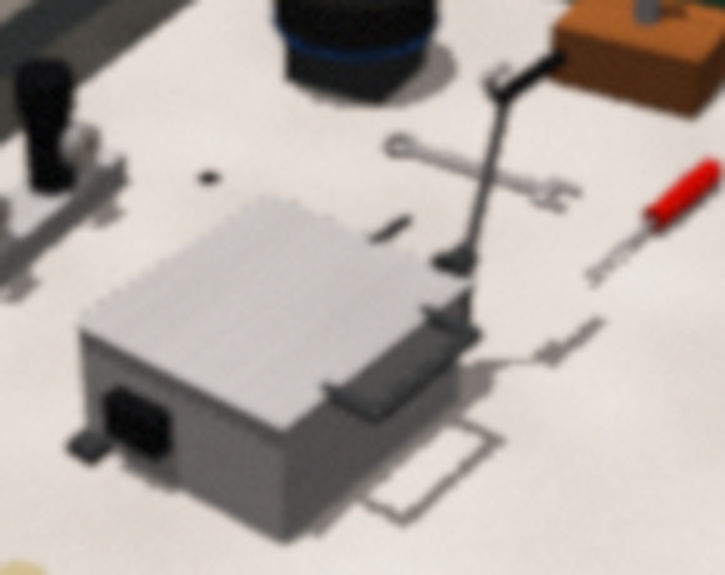

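```bash
cat > h.py <<'E'
import numpy as np
from scipy.optimize import least_squares
from plant import r
def proj(c,X,p=None):
    p=p or r.camera_params(c); f=200/np.tan(np.radians(p['vfov']/2))
    q=np.atleast_2d(X)@p['R'].T+p['t']; return np.c_[p['cx']+f*q[:,0]/q[:,2],p['cy']+f*q[:,1]/q[:,2]]
def ray(c,uv,z,p=None):
    p=p or r.camera_params(c); f=200/np.tan(np.radians(p['vfov']/2))
    d=p['R'].T@np.array([(uv[0]-p['cx'])/f,(uv[1]-p['cy'])/f,1]); o=-p['R'].T@p['t']
    return o+d*(z-o[2])/d[2]
def pot2w(P,X):
    x,y,a=P; X=np.atleast_2d(X); c,s=np.cos(a),np.sin(a)
    return np.c_[x+c*X[:,0]-s*X[:,1], y+s*X[:,0]+c*X[:,1], X[:,2]]
E
python3 - <<'E'
from h import *
C=np.array([[.09,.105,.106],[.09,-.105,.106],[-.095,.105,.106],[-.095,-.105,.106]])
top=np.array([[292,160],[360,170.6],[282.6,220.6],[353,231.4]])
side=np.array([[276,210],[315,184],[317,231.4],[354,202]])
f=lambda P:np.r_[(proj('top',pot2w(P,C))-top).ravel(),(proj('side',pot2w(P,C))-side).ravel()]
s=least_squares(f,[0.6,0,0]); print(s.x,np.degrees(s.x[2])); print(f(s.x).reshape(-1,2).round(1))
for nm,uu in (('top',top),('side',side)):
    g=lambda P:(proj(nm,pot2w(P,C))-uu).ravel(); print(nm,least_squares(g,[.6,0,0]).x)
P=s.x
pts=dict(bar=[-.13,0,.104],piv=[-.075,-.125,.108],hinge=[.09,0,.1])
a=0.175
pts['knob0']=[-.075-.142*np.sin(a),-.165,.108+.142*np.cos(a)]
a=1.15-.175; pts['knobE']=[-.075+.142*np.sin(a),-.165,.108+.142*np.cos(a)]
for n,X in pts.items():
    W=pot2w(P,X); print(n,W.round(4),proj('top',W).round(1),proj('side',W).round(1))
# slug
for n,uvT,uvS,h in (('slug',(169.5,197.8),(228.5,314),.035),('slim',(220,199),(264,273),.05),('can',(172,248),(280,322),.06),('core',(221,243),(302,295),.025)):
    print(n,ray('top',uvT,h),ray('side',uvS,h))
E
python3 - <<'E'
import cv2
a=cv2.imread('pics/top0.png')[170:270,150:250]; b=cv2.imread('pics/side0.png')[255:350,205:325]
import numpy as np
a=cv2.resize(a,(400,400),interpolation=cv2.INTER_CUBIC);b=cv2.resize(b,None,fx=3.333,fy=4.21,interpolation=cv2.INTER_CUBIC)
cv2.imwrite('pics/slug0.png',np.hstack([a,b[:400]]))
E
```

```text
[ 0.58455791 -0.04839334 -0.14599687] -8.365004545308041
[[-0.5  0.1]
 [ 1.  -0.1]
 [-1.3  0.1]
 [-0.7  0.2]
 [-1.1 -0.7]
 [-0.9 -0.9]
 [ 0.8 -0.7]
 [ 1.5 -1.2]]
top [ 0.58485141 -0.0495287  -0.13866438]
side [ 0.58264109 -0.04448239 -0.16024477]
bar [[ 0.4559 -0.0295  0.104 ]] [[314.9 238. ]] [[346.2 219.4]]
piv [[ 0.4922 -0.1612  0.108 ]] [[360.1 225.8]] [[354.1 195.7]]
hinge [[ 0.6736 -0.0615  0.1   ]] [[326.1 165.8]] [[295.5 197. ]]
knob0 [[ 0.4619 -0.1971  0.2478]] [[379.2 231.5]] [[368.7 158.7]]
knobE [[ 0.6026 -0.2178  0.1877]] [[382.9 183.3]] [[334.5 161.4]]
slug [0.58384592 0.42398119 0.035     ] [0.58024228 0.42308367 0.035     ]
slim [0.57864087 0.26358862 0.05      ] [0.57938049 0.26083348 0.05      ]
can [0.42682924 0.39862226 0.06      ] [0.43137761 0.3919247  0.06      ]
core [0.44539315 0.26003284 0.025     ] [0.44873888 0.25869505 0.025     ]
```

View pics/slug0.png

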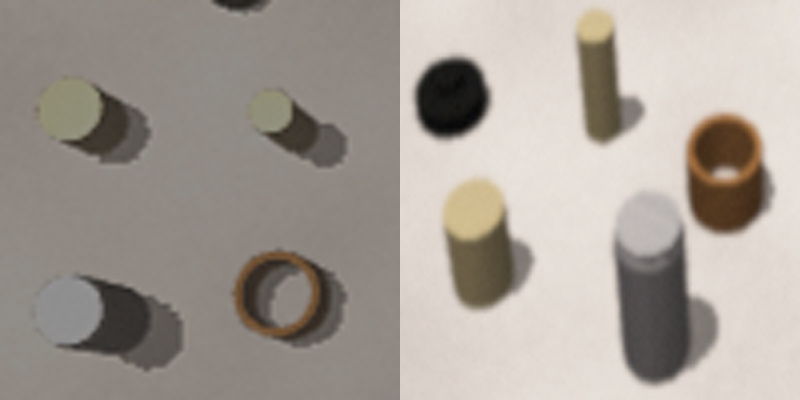

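```bash
cat >> h.py <<'E'
from scipy.spatial.transform import Rotation as Ro
P0=np.array([0.5847,-0.0480,-0.146])
def topot(P,W):
    x,y,a=P; W=np.atleast_2d(W); c,s=np.cos(a),np.sin(a); d=W-[x,y,0]
    return np.c_[c*d[:,0]+s*d[:,1],-s*d[:,0]+c*d[:,1],d[:,2]]
def st(P=P0):
    s=r.get_state(); R=Ro.from_euler('xyz',s['eef_rot'],degrees=True)
    print('t %.2f'%s['time_s'],'tcp',s['tcp_pos'].round(4),'rpy',s['eef_rot'].round(2),'F',s['contact_force'].round(1),'w %.4f'%s['gripper_width'])
    print(' in pot',topot(P,s['tcp_pos']).round(4),'q',s['joints'].round(1)); return s,R
def need(target_world,yaw=None,rp=(180,0)):
    s,R=st(); d=np.array(target_world)-s['tcp_pos']
    print(' shift in tool now',R.inv().apply(d).round(4))
    if yaw is not None:
        T=Ro.from_euler('xyz',[*rp,yaw],degrees=True)
        print(' rotvec tool',(R.inv()*T).as_rotvec().round(4),' shift after turn',T.inv().apply(d).round(4))
E
python3 - <<'E'
from h import *
need(pot2w(P0,[-.13,0,.22])[0],-98.365)
print(ray('top',(167.5,197),.07),ray('side',(227.5,304.9),.07))
E
python3 -m inch '0 0 -.01 0 0 -.07 .3;0 0 -.015 0 0 -.11 .3;0 0 -.02 0 0 -.11 .3;0 0 -.02 0 0 -.115 .3;0 0 -.02 0 0 -.115 .3;0 0 -.02 0 0 -.115 .3;0 0 -.02 0 0 -.115 .3;0 0 -.02 0 0 -.115 .3;0 0 -.01 0 0 -.115 .3;0 0 -.01 0 0 -.11 .3'
```

```text
t 1.35 tcp [ 0.216  -0.6395  0.1959] rpy [ 180.     -0.   -161.33] F [-0.6 -0.2 -1. ] w 0.0876
 in pot [[-0.2787 -0.6388  0.1959]] q [-54.8  20.5   0.7   0.  -70.1 -16.5]
 shift in tool now [-0.4228  0.5014 -0.0242]
 rotvec tool [ 0.    -0.    -1.099]  shift after turn [-0.6388 -0.1487 -0.0241]
[0.58014391 0.41847605 0.07      ] [0.57942705 0.4215258  0.07      ]
time_s: 2.18
tcp_pos: [0.2161, -0.6397, 0.3623]
eef_rot: [-179.9, -0.1, -98.6]
contact_force: [0.0, 0.9, -0.4]
gripper_width: 0.0285
```

```bash
python3 -m inch '-.02 -.0046 0 0 0 0 .25;-.0395 -.0092 0 0 0 0 .25;-.0395 -.0092 0 0 0 0 .25;-.0395 -.0092 0 0 0 0 .25;-.0395 -.0092 0 0 0 0 .25;-.0395 -.0092 0 0 0 0 .25;-.0395 -.0092 0 0 0 0 .25;-.0395 -.0092 0 0 0 0 .25;-.0395 -.0092 0 0 0 0 .25;-.0395 -.0092 0 0 0 0 .25;-.0395 -.0092 0 0 0 0 .25;-.0395 -.0092 0 0 0 0 .25;-.0395 -.0092 0 0 0 0 .25;-.0395 -.0092 .02 0 0 0 .25;-.0395 -.0092 .03 0 0 0 .25;-.0395 -.0092 .03 0 0 0 .25;-.02 -.0046 .03 0 0 0 .25;0 0 .03 0 0 0 .25;0 0 .015 0 0 0 .25;0 0 0 0 0 0 .25'
python3 - <<'E'
from h import *
import cv2
need(pot2w(P0,[-.13,0,.091])[0],-98.365)
p=r.camera_params('wrist'); im=r.capture('wrist')[:,:,::-1].copy(); cv2.imwrite('pics/w1.png',im)
for n in ['lid_bar','prop_knob','slug_center']: print(n,[(d['xy'],round(d['p'],2)) for d in r.recognise(n,'wrist')[:2]])
X=pot2w(P0,[[-.13,0,.104],[-.13,.055,.104],[-.13,-.055,.104],[-.095,.105,.106],[-.095,-.105,.106]])
print(proj('wrist',X,p).round(1)); s=r.get_state(); print('tcp px',proj('wrist',s['tcp_pos'],p))
E
```

```text
time_s: 3.85
tcp_pos: [0.4504, -0.0531, 0.2145]
eef_rot: [179.7, -0.1, -98.8]
contact_force: [0.0, 0.2, 0.3]
gripper_width: 0.0216
t 3.85 tcp [ 0.4504 -0.0531  0.2145] rpy [ 1.7967e+02 -1.0000e-01 -9.8840e+01] F [0.  0.2 0.3] w 0.0216
 in pot [[-0.1322 -0.0245  0.2145]] q [ 18.2  -1.4 -23.8  -0.1 -67.9 -27. ]
 shift in tool now [-0.0248 -0.0027  0.1234]
 rotvec tool [ 0.0058 -0.0017 -0.0083]  shift after turn [-0.0245 -0.0022  0.1235]
lid_bar [([192.9, 176.2], 0.61)]
prop_knob [([243.0, 50.1], 0.88)]
slug_center []
[[315.9 207.9]
 [316.4 253.6]
 [315.3 157.3]
 [287.2 292.7]
 [278.7 106.7]]
tcp px [[313.50688534 229.49532022]]
```

View pics/w1.png

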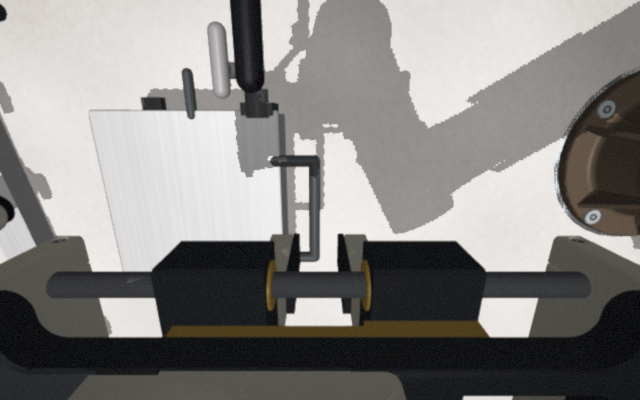

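The wrist view shows the bar running from (318,158) to (314,258), which matches the prediction from the fitted pose to about 2 px. The fingers sit on either side of it, so I'm going down to pinch it.

```bash
python3 -m inch '-.012 -.001 .02 .006 -.002 -.008 .25;-.0125 -.001 .03 0 0 0 .25;0 0 .03 0 0 0 .25;0 0 .02 0 0 0 .25;0 0 0 0 0 0 .25'
python3 - <<'E'
from h import *
import cv2
need(pot2w(P0,[-.13,0,.091])[0],-98.365)
p=r.camera_params('wrist'); im=r.capture('wrist')[:,:,::-1].copy(); cv2.imwrite('pics/w2.png',im)
X=pot2w(P0,[[-.13,0,.104],[-.13,.055,.104],[-.13,-.055,.104],[-.095,-.105,.106]])
print(proj('wrist',X,p).round(1)); s=r.get_state(); print('tcp px',proj('wrist',s['tcp_pos'],p))
E
```

```text
time_s: 4.47
tcp_pos: [0.457, -0.0298, 0.1156]
eef_rot: [-179.9, 0.0, -98.5]
contact_force: [-0.1, -0.2, -0.5]
gripper_width: 0.0218
t 4.47 tcp [ 0.457  -0.0298  0.1156] rpy [-1.7988e+02  4.0000e-02 -9.8480e+01] F [-0.1 -0.2 -0.5] w 0.0218
 in pot [[-0.1289 -0.0006  0.1156]] q [ 21.1   3.9 -32.4   0.  -53.5 -29.5]
 shift in tool now [-0.0005  0.0011  0.0246]
 rotvec tool [-0.0021  0.0007 -0.002 ]  shift after turn [-0.0006  0.0011  0.0246]
[[319.8 221. ]
 [319.8 285.7]
 [319.8 145.8]
 [263.7  65.5]]
tcp px [[316.34874512 228.05497471]]
```

View pics/w2.png

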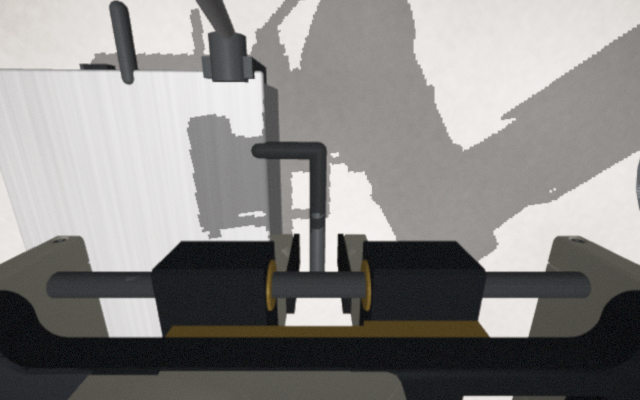

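The bar sits centred between the fingers, at column 318 with the jaws at 298 and 340. I'm going down 25 mm and closing.

```bash
python3 -m inch '0 .0005 .013 0 0 0 .25;0 0 .012 0 0 0 .25;0 0 0 0 0 0 .25;0 0 0 0 0 0 .05;0 0 0 0 0 0 .05;0 0 0 0 0 0 .05' 20
python3 - <<'E'
from h import *
st()
E
```

```text
time_s: 5.02
tcp_pos: [0.4595, -0.0291, 0.0945]
eef_rot: [-179.5, 0.2, -98.4]
contact_force: [0.2, 0.4, -0.9]
gripper_width: 0.0078
t 5.02 tcp [ 0.4595 -0.0291  0.0945] rpy [-1.7952e+02  1.7000e-01 -9.8420e+01] F [ 0.2  0.4 -0.9] w 0.0078
 in pot [[-0.1266  0.0005  0.0945]] q [ 21.1   5.4 -34.1   0.1 -50.  -29.6]
```

```bash
python3 -m inch '0 0 0 0 0 0 .05;0 0 0 0 0 0 .05'
python3 - <<'E'
from h import *
import cv2
im=r.capture('wrist')[:,:,::-1].copy(); cv2.imwrite('pics/w3.png',im)
st()
E
```

```text
time_s: 5.18
tcp_pos: [0.4589, -0.0291, 0.0936]
eef_rot: [-179.6, 0.1, -98.4]
contact_force: [0.2, -0.2, -0.2]
gripper_width: 0.0044
t 5.23 tcp [ 0.4587 -0.0291  0.0934] rpy [-1.7961e+02  1.3000e-01 -9.8420e+01] F [-0.3  0.2  0. ] w 0.0047
 in pot [[-0.1274  0.0003  0.0934]] q [ 21.1   5.5 -34.2   0.1 -50.  -29.6]
```

View pics/w3.png

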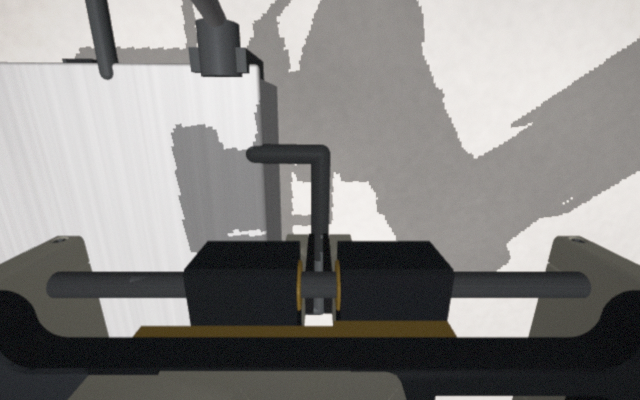

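```bash
python3 - <<'E'
from h import *
import cv2
a=r.capture('side')[:,:,::-1].copy(); 
s=r.get_state(); print(proj('side',s['tcp_pos']),proj('side',pot2w(P0,[-.13,0,.104])))
cv2.imwrite('pics/s3.png',cv2.resize(a[150:250,290:410],None,fx=6,fy=6,interpolation=cv2.INTER_CUBIC))
E
```

```text
[[345.3626382  221.85613831]] [[346.14261669 219.49641105]]
```

View pics/s3.png

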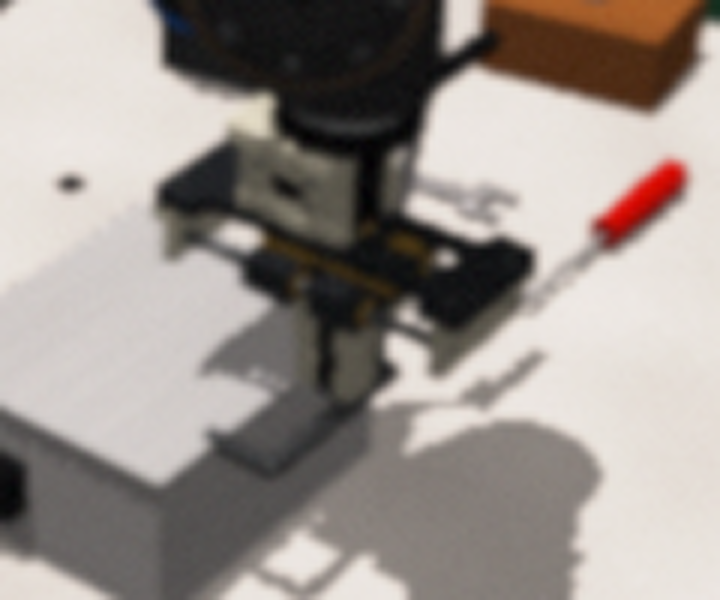

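The wrist view shows the bar between the fingertips. The measured gap there looks about 6 mm wider than the reported width, so I'm closing fully to see whether the fingers stop on the bar.

```bash
python3 -m inch '0 0 0 0 0 0 0;0 0 0 0 0 0 0;0 0 0 0 0 0 0' 20
python3 - <<'E'
from h import *
import cv2
im=r.capture('wrist')[:,:,::-1].copy(); cv2.imwrite('pics/w4.png',cv2.resize(im[130:330,240:400],None,fx=4,fy=3,interpolation=cv2.INTER_CUBIC))
st()
E
```

```text
time_s: 5.53
tcp_pos: [0.4584, -0.0292, 0.0929]
eef_rot: [-179.7, 0.1, -98.4]
contact_force: [0.3, 0.4, 0.2]
gripper_width: 0.0007
t 5.58 tcp [ 0.4584 -0.0292  0.0929] rpy [-1.7966e+02  1.1000e-01 -9.8420e+01] F [-0.4 -0.5 -0.9] w 0.0006
 in pot [[-0.1277  0.0002  0.0929]] q [ 21.1   5.5 -34.2   0.1 -49.9 -29.6]
```

View pics/w4.png

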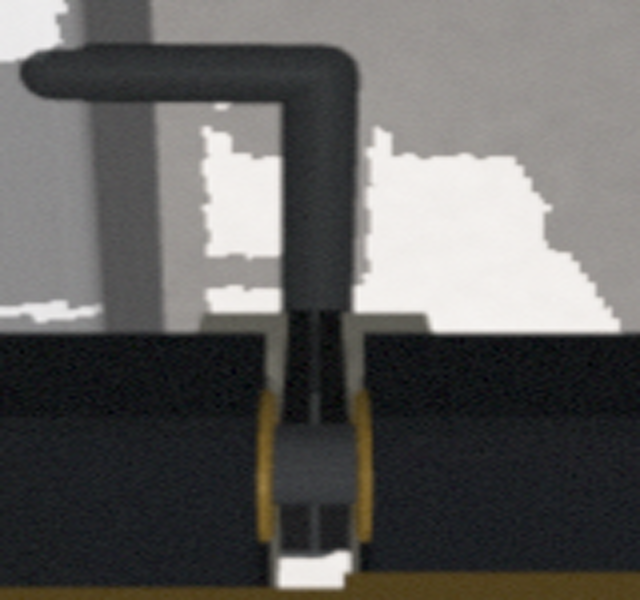

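```bash
python3 - <<'E'
from h import *
s,R=st()
p=r.camera_params('wrist')
for d in (0,.01,.02,.03,.04,.047,.06):
    print(d,proj('wrist',[s['tcp_pos']+R.apply([x,y,-d]) for x,y in ((.0095,0),(0,0),(.0095,.021))],p).round(1).tolist())
pp=r.camera_params('side')
for d in (0,.01,.02,.03): print(d,((proj('side',s['tcp_pos']+R.apply([0,.011,-d]),pp)-[290,150])*6).round())
E
```

```text
t 5.58 tcp [ 0.4584 -0.0292  0.0929] rpy [-1.7966e+02  1.1000e-01 -9.8420e+01] F [-0.4 -0.5 -0.9] w 0.0006
 in pot [[-0.1277  0.0002  0.0929]] q [ 21.1   5.5 -34.2   0.1 -49.9 -29.6]
0 [[318.3, 213.7], [318.3, 226.5], [348.8, 213.7]]
0.01 [[318.3, 219.0], [318.3, 232.4], [350.4, 219.0]]
0.02 [[318.3, 224.9], [318.3, 238.8], [352.0, 224.9]]
0.03 [[318.4, 231.4], [318.3, 246.0], [353.9, 231.4]]
0.04 [[318.4, 238.7], [318.3, 254.0], [356.0, 238.7]]
0.047 [[318.4, 244.3], [318.4, 260.1], [357.6, 244.3]]
0.06 [[318.4, 256.1], [318.4, 273.0], [361.0, 256.1]]
0 [[349. 440.]]
0.01 [[350. 425.]]
0.02 [[350. 410.]]
0.03 [[351. 395.]]
```

In the side and wrist views the fingertips appear roughly 20 mm higher than the reported TCP, and the fingers have closed just above the bar. A light touch on top of the bar (110 mm) should confirm this.

```bash
python3 -m inch '0 0 .002 0 0 0 0;0 0 .001 0 0 0 0;0 0 .001 0 0 0 0;0 0 .001 0 0 0 0;0 0 0 0 0 0 0'; python3 -m inch '0 0 .001 0 0 0 0;0 0 .001 0 0 0 0;0 0 .001 0 0 0 0;0 0 0 0 0 0 0'
python3 - <<'E'
from h import *
import cv2
im=r.capture('wrist')[:,:,::-1].copy(); cv2.imwrite('pics/w5.png',cv2.resize(im[130:330,240:400],None,fx=4,fy=3,interpolation=cv2.INTER_CUBIC))
a=r.capture('side')[:,:,::-1].copy(); 
cv2.imwrite('pics/s5.png',cv2.resize(a[170:240,310:400],None,fx=8,fy=8,interpolation=cv2.INTER_CUBIC))
st()
E
```

```text
time_s: 6.0
tcp_pos: [0.4583, -0.0293, 0.0876]
eef_rot: [-179.7, 0.1, -98.4]
contact_force: [0.4, -0.4, 0.5]
gripper_width: 0.0003
time_s: 6.33
tcp_pos: [0.4583, -0.0293, 0.0847]
eef_rot: [-179.7, 0.1, -98.4]
contact_force: [-0.2, -0.2, 0.4]
gripper_width: 0.0004
t 6.43 tcp [ 0.4585 -0.0292  0.0849] rpy [-1.7966e+02  1.1000e-01 -9.8420e+01] F [-0.6 -0.9  0.1] w 0.0007
 in pot [[-0.1276  0.0002  0.0849]] q [ 21.1   6.1 -34.8   0.1 -48.7 -29.6]
```

View pics/s5.png

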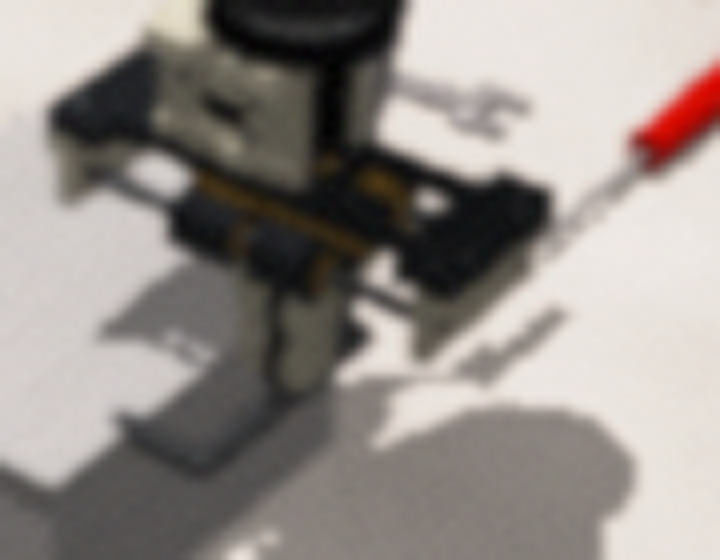

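View pics/wrist0.png

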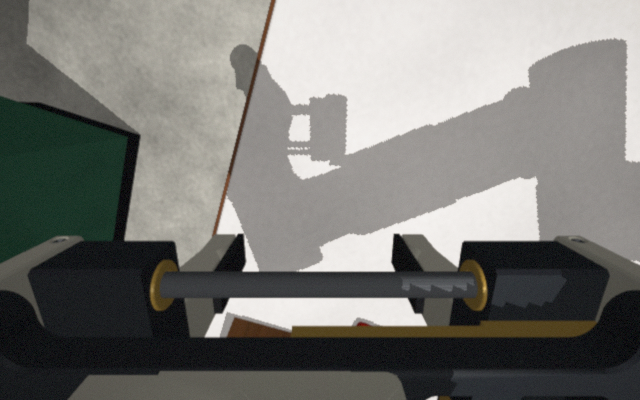

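```bash
python3 -m inch '0 0 .001 0 0 0 0;0 0 .001 0 0 0 0;0 0 0 0 0 0 0'; python3 -m inch '0 0 .001 0 0 0 0;0 0 .001 0 0 0 0;0 0 0 0 0 0 0';python3 -m inch '0 0 .001 0 0 0 0;0 0 .001 0 0 0 0;0 0 0 0 0 0 0'
```

```text
time_s: 6.68
tcp_pos: [0.4584, -0.0292, 0.0827]
eef_rot: [-179.7, 0.1, -98.4]
contact_force: [-0.6, -0.3, -0.0]
gripper_width: 0.0007
time_s: 6.93
tcp_pos: [0.4584, -0.0292, 0.0807]
eef_rot: [-179.7, 0.1, -98.4]
contact_force: [0.5, -0.1, -0.2]
gripper_width: 0.0003
time_s: 7.18
tcp_pos: [0.4586, -0.0292, 0.079]
eef_rot: [-179.6, 0.1, -98.4]
contact_force: [-1.0, 0.1, 2.1]
gripper_width: 0.0004
```

View pics/w5.png

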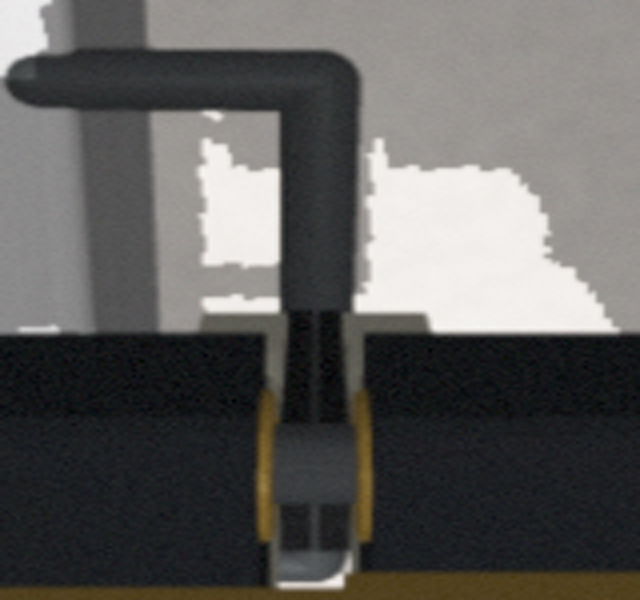

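```bash
python3 -m inch '0 0 .001 0 0 0 0;0 0 0 0 0 0 0'; python3 -m inch '0 0 .001 0 0 0 0;0 0 0 0 0 0 0'
```

```text
time_s: 7.35
tcp_pos: [0.4587, -0.0292, 0.0787]
eef_rot: [-179.6, 0.1, -98.4]
contact_force: [-4.3, 1.0, 11.3]
gripper_width: -0.0
time_s: 7.52
tcp_pos: [0.4587, -0.0293, 0.0784]
eef_rot: [-179.6, 0.1, -98.4]
contact_force: [-8.2, 2.1, 20.1]
gripper_width: 0.0008
```

The force starts to rise at a reported TCP z of 0.079 while the tip touches the bar top at 0.110. So the real fingertips end about 31 mm short of the reported TCP, and I'll use that offset from here on. I'm backing up, opening, and going down to TCP 0.060.

```bash
python3 -m inch '0 .001 -.01 0 0 0 0;0 0 -.012 0 0 0 .22;0 0 0 0 0 0 .22;0 0 0 0 0 0 .22;0 0 .01 0 0 0 .22;0 0 .012 0 0 0 .22;0 0 .01 0 0 0 .22;0 0 .006 0 0 0 .22;0 0 0 0 0 0 .22' 20
python3 - <<'E'
from h import *
st()
E
```

```text
time_s: 8.27
tcp_pos: [0.4564, -0.0294, 0.0592]
eef_rot: [-179.8, 0.0, -98.4]
contact_force: [-0.4, -0.9, -0.6]
gripper_width: 0.019
t 8.27 tcp [ 0.4564 -0.0294  0.0592] rpy [-1.7983e+02  4.0000e-02 -9.8440e+01] F [-0.4 -0.9 -0.6] w 0.0190
 in pot [[-0.1297 -0.0003  0.0592]] q [ 21.2   8.1 -36.7   0.1 -45.  -29.7]
```

```bash
python3 -m inch '0 0 0 0 0 0 0;0 0 0 0 0 0 0;0 0 0 0 0 0 0;0 0 0 0 0 0 0' 20
python3 - <<'E'
from h import *
import cv2
im=r.capture('wrist')[:,:,::-1].copy(); cv2.imwrite('pics/w6.png',cv2.resize(im[130:330,240:400],None,fx=4,fy=3,interpolation=cv2.INTER_CUBIC))
a=r.capture('side')[:,:,::-1].copy(); 
cv2.imwrite('pics/s6.png',cv2.resize(a[170:240,310:400],None,fx=8,fy=8,interpolation=cv2.INTER_CUBIC))
st()
E
```

```text
time_s: 8.6
tcp_pos: [0.4584, -0.0291, 0.0613]
eef_rot: [-179.6, 0.1, -98.4]
contact_force: [3.4, -3.4, -2.7]
gripper_width: 0.0113
t 8.70 tcp [ 0.4584 -0.029   0.0613] rpy [-1.7957e+02  1.4000e-01 -9.8420e+01] F [ 3.8 -3.8 -3.3] w 0.0112
 in pot [[-0.1277  0.0004  0.0613]] q [ 21.2   7.9 -36.6   0.1 -45.1 -29.7]
```

View pics/s6.png

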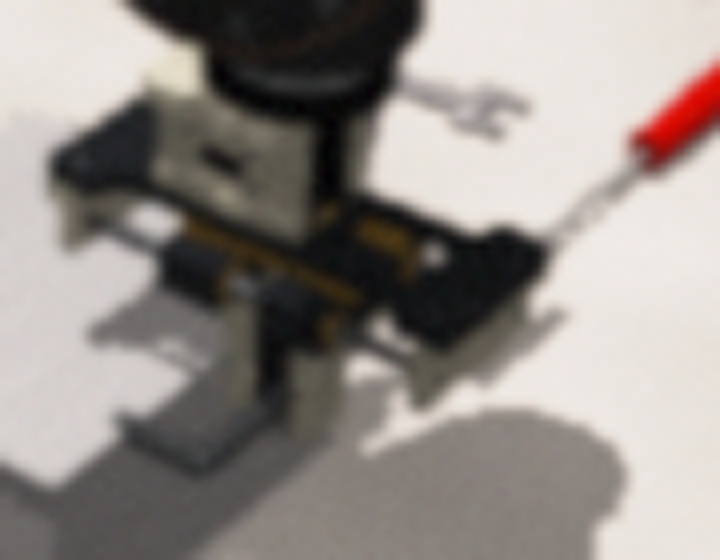

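```bash
python3 - <<'E'
import numpy as np
th=np.r_[0,.015,.04,.08,.12,.165,.21,.255,.3,.345,.39,.435,.48,.525,.57,.615,.66,.7]
x=-.22*np.cos(th+.018);z=.22*np.sin(th+.018)
print(';'.join(f'0 {-a:.4f} {-b:.4f} 0 0 0 0' for a,b in zip(np.diff(x),np.diff(z))))
E
```

```text
0 -0.0001 -0.0033 0 0 0 0;0 -0.0003 -0.0055 0 0 0 0;0 -0.0007 -0.0088 0 0 0 0;0 -0.0010 -0.0087 0 0 0 0;0 -0.0016 -0.0098 0 0 0 0;0 -0.0020 -0.0097 0 0 0 0;0 -0.0025 -0.0096 0 0 0 0;0 -0.0029 -0.0095 0 0 0 0;0 -0.0033 -0.0093 0 0 0 0;0 -0.0037 -0.0092 0 0 0 0;0 -0.0041 -0.0090 0 0 0 0;0 -0.0045 -0.0088 0 0 0 0;0 -0.0049 -0.0086 0 0 0 0;0 -0.0053 -0.0084 0 0 0 0;0 -0.0057 -0.0081 0 0 0 0;0 -0.0060 -0.0078 0 0 0 0;0 -0.0057 -0.0067 0 0 0 0
```

```bash
python3 -m inch '0 0 -.003 0 0 0 0;0 -.0003 -.0055 0 0 0 0;0 -.0007 -.009 0 0 0 0;0 -.001 -.009 0 0 0 0;0 -.0016 -.01 0 0 0 0;0 -.002 -.01 0 0 0 0;0 -.0025 -.0095 0 0 0 0;0 -.003 -.0095 0 0 0 0;0 -.0033 -.0093 0 0 0 0;0 -.0037 -.0092 0 0 0 0' 30
python3 -m inch '0 -.004 -.009 0 0 0 0;0 -.0045 -.009 0 0 0 0;0 -.005 -.0086 0 0 0 0;0 -.0053 -.0084 0 0 0 0;0 -.0057 -.008 0 0 0 0;0 -.006 -.008 0 0 0 0;0 -.0057 -.0067 0 0 0 0;0 0 0 0 0 0 0'
python3 - <<'E'
from h import *
st()
E
```

```text
time_s: 9.53
tcp_pos: [0.4758, -0.0318, 0.1455]
eef_rot: [-179.6, 0.1, -98.4]
contact_force: [8.0, -3.0, -9.2]
gripper_width: 0.0114
time_s: 10.2
tcp_pos: [0.5108, -0.0374, 0.204]
eef_rot: [-179.7, 0.1, -98.4]
contact_force: [-3.2, -1.1, 1.5]
gripper_width: 0.0108
t 10.20 tcp [ 0.5108 -0.0374  0.204 ] rpy [-1.7969e+02  9.0000e-02 -9.8430e+01] F [-3.2 -1.1  1.5] w 0.0108
 in pot [[-0.0747 -0.0003  0.204 ]] q [ 17.9   4.5 -19.1   0.1 -66.  -26.3]
```

```bash
python3 - <<'E'
import numpy as np
th=np.r_[.7,.72,.76,.8,.845,.89,.935,.98,1.025,1.07,1.115,1.16,1.205,1.25,1.295,1.34,1.385,1.43,1.455,1.475]
x=-.22*np.cos(th+.018);z=.22*np.sin(th+.018)
print(';'.join(f'0 {-a:.4f} {-b:.4f} 0 0 0 0' for a,b in zip(np.diff(x),np.diff(z))))
E
```

```text
0 -0.0029 -0.0033 0 0 0 0;0 -0.0060 -0.0064 0 0 0 0;0 -0.0063 -0.0061 0 0 0 0;0 -0.0074 -0.0066 0 0 0 0;0 -0.0077 -0.0063 0 0 0 0;0 -0.0079 -0.0059 0 0 0 0;0 -0.0082 -0.0056 0 0 0 0;0 -0.0084 -0.0052 0 0 0 0;0 -0.0087 -0.0048 0 0 0 0;0 -0.0089 -0.0044 0 0 0 0;0 -0.0091 -0.0040 0 0 0 0;0 -0.0092 -0.0036 0 0 0 0;0 -0.0094 -0.0032 0 0 0 0;0 -0.0095 -0.0027 0 0 0 0;0 -0.0096 -0.0023 0 0 0 0;0 -0.0097 -0.0019 0 0 0 0;0 -0.0098 -0.0014 0 0 0 0;0 -0.0055 -0.0006 0 0 0 0;0 -0.0044 -0.0004 0 0 0 0
```

```bash
python3 -m inch '0 -.003 -.0033 0 0 0 0;0 -.006 -.0064 0 0 0 0;0 -.0063 -.006 0 0 0 0;0 -.0074 -.0066 0 0 0 0;0 -.0077 -.0063 0 0 0 0;0 -.008 -.006 0 0 0 0;0 -.0082 -.0056 0 0 0 0;0 -.0084 -.0052 0 0 0 0;0 -.0087 -.0048 0 0 0 0;0 -.009 -.0044 0 0 0 0'
python3 -m inch '0 -.009 -.004 0 0 0 0;0 -.0092 -.0036 0 0 0 0;0 -.0094 -.0032 0 0 0 0;0 -.0095 -.0027 0 0 0 0;0 -.0096 -.0023 0 0 0 0;0 -.0097 -.0019 0 0 0 0;0 -.0098 -.0014 0 0 0 0;0 -.0055 -.0006 0 0 0 0;0 -.0044 -.0004 0 0 0 0;0 0 0 0 0 0 0'
python3 - <<'E'
from h import *
st()
E
```

```text
time_s: 11.03
tcp_pos: [0.5816, -0.0486, 0.2596]
eef_rot: [-179.7, 0.1, -98.4]
contact_force: [-6.2, -1.9, 3.5]
gripper_width: 0.0109
time_s: 11.87
tcp_pos: [0.6583, -0.0605, 0.2797]
eef_rot: [-179.6, 0.0, -98.4]
contact_force: [-0.3, -5.0, 2.3]
gripper_width: 0.0114
t 11.87 tcp [ 0.6583 -0.0605  0.2797] rpy [-1.7956e+02  1.0000e-02 -9.8450e+01] F [-0.3 -5.   2.3] w 0.0114
 in pot [[ 0.0746 -0.0017  0.2797]] q [ 11.7  16.8   6.    0.1 -78.8 -20.2]
```

```bash
python3 -m inch '0 -.001 0 0 0 0 .5;0 0 0 0 0 0 .5;0 0 0 0 0 0 .5;0 0 0 0 0 0 .5;0 0 -.02 0 0 0 .5;0 0 -.02 0 0 0 .5;.015 .015 -.01 0 0 0 .5;.026 .026 0 0 0 0 .5;.026 .026 0 0 0 0 .5;.026 .026 0 0 0 0 .5;.026 .026 0 0 0 0 .5;.026 .026 0 0 0 0 .5;.02 .02 .01 0 0 0 .45;.008 .009 .02 0 0 0 .45;0 0 0 0 0 0 .45'
python3 - <<'E'
from h import *
import cv2
p=r.camera_params('wrist');im=r.capture('wrist')[:,:,::-1].copy(); cv2.imwrite('pics/w7.png',im)
need(pot2w(P0,[-.0997,-.175,.204])[0],-98.365)
a=r.capture('side')[:,:,::-1].copy(); cv2.imwrite('pics/s7.png',cv2.resize(a[100:260,260:420],None,fx=3.75,fy=3.75,interpolation=cv2.INTER_CUBIC))
a=.175; K=[[-.075-.142*np.sin(a),y,.108+.142*np.cos(a)] for y in (-.125,-.165,-.192)]
print(proj('wrist',pot2w(P0,K),p).round(1))
print([(d['xy'],round(d['p'],2)) for d in r.recognise('prop_knob','wrist')[:2]])
E
```

```text
time_s: 13.12
tcp_pos: [0.4573, -0.2052, 0.295]
eef_rot: [-179.8, 0.2, -98.5]
contact_force: [-1.0, 0.1, -1.1]
gripper_width: 0.0392
t 13.17 tcp [ 0.459  -0.205   0.2964] rpy [-1.7972e+02  1.4000e-01 -9.8500e+01] F [-0.6 -0.4 -0.3] w 0.0392
 in pot [[-0.1015 -0.1737  0.2964]] q [ -1.7   0.9 -10.9  -0.1 -77.9  -6.7]
 shift in tool now [ 0.0016 -0.0014  0.0924]
 rotvec tool [-0.0049  0.0025 -0.0024]  shift after turn [ 0.0013 -0.0018  0.0924]
[[314.8 256.2]
 [314.6 214.7]
 [314.4 184.3]]
[([314.4, 231.9], 0.8)]
```

View pics/w7.png

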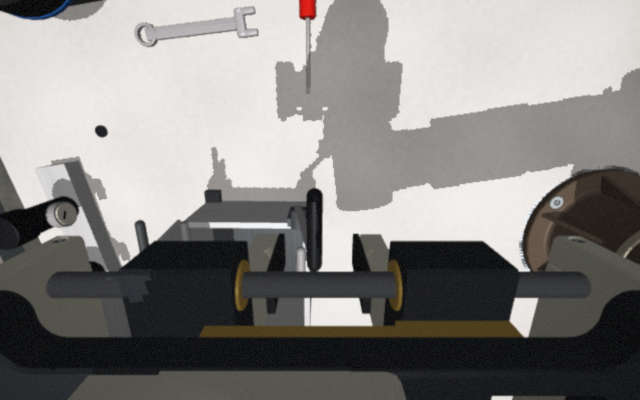

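View pics/s7.png

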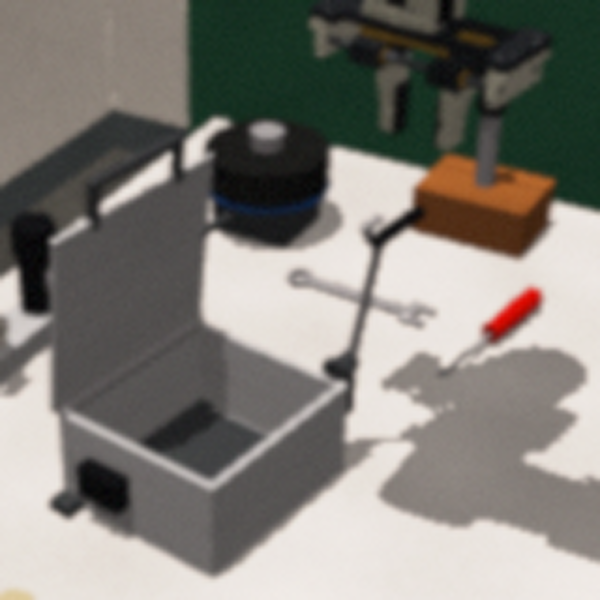

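The lid stands open and upright. The knob is at column 315, rows 188–270, between the jaws at 272 and 368. I'm going down to straddle it and pinching gently.

```bash
python3 -m inch '.001 -.0015 .025 -.005 .002 -.002 .45;0 0 .03 0 0 0 .45;0 0 .025 0 0 0 .45;0 0 .012 0 0 0 .45;0 0 0 0 0 0 .45;0 0 0 0 0 0 0;0 0 0 0 0 0 0;0 0 0 0 0 0 0;0 0 0 0 0 0 0' 12
python3 - <<'E'
from h import *
st()
th=np.r_[0,.03,.08,.14,.2,.26,.32,.38,.44,.5,.56,.62,.68,.74,.8,.86,.92,.98,1.04,1.1,1.15]-.175
x=.142*np.sin(th);z=.142*np.cos(th)
print(';'.join(f'0 {-a:.4f} {-b:.4f} 0 0 0 0' for a,b in zip(np.diff(x),np.diff(z))))
E
```

```text
time_s: 14.02
tcp_pos: [0.4631, -0.206, 0.2064]
eef_rot: [-179.8, -0.0, -98.3]
contact_force: [-0.7, 1.1, 0.1]
gripper_width: 0.0183
t 14.02 tcp [ 0.4631 -0.206   0.2064] rpy [-179.82   -0.    -98.29] F [-0.7  1.1  0.1] w 0.0183
 in pot [[-0.0973 -0.174   0.2064]] q [ -1.7   4.  -19.3   0.  -66.5  -6.6]
0 -0.0042 -0.0007 0 0 0 0;0 -0.0070 -0.0008 0 0 0 0;0 -0.0085 -0.0006 0 0 0 0;0 -0.0085 -0.0000 0 0 0 0;0 -0.0085 0.0005 0 0 0 0;0 -0.0085 0.0010 0 0 0 0;0 -0.0084 0.0015 0 0 0 0;0 -0.0083 0.0020 0 0 0 0;0 -0.0082 0.0025 0 0 0 0;0 -0.0080 0.0030 0 0 0 0;0 -0.0078 0.0034 0 0 0 0;0 -0.0076 0.0039 0 0 0 0;0 -0.0073 0.0043 0 0 0 0;0 -0.0071 0.0048 0 0 0 0;0 -0.0068 0.0052 0 0 0 0;0 -0.0064 0.0056 0 0 0 0;0 -0.0061 0.0060 0 0 0 0;0 -0.0057 0.0063 0 0 0 0;0 -0.0053 0.0066 0 0 0 0;0 -0.0041 0.0058 0 0 0 0
```

```bash
python3 -m inch '0 0 0 0 0 0 0;0 0 0 0 0 0 0;0 -.0042 -.0007 0 0 0 0;0 -.007 -.0008 0 0 0 0;0 -.0085 -.0006 0 0 0 0;0 -.0085 0 0 0 0 0;0 -.0085 .0005 0 0 0 0;0 -.0085 .001 0 0 0 0;0 -.0084 .0015 0 0 0 0;0 -.0083 .002 0 0 0 0;0 -.0082 .0025 0 0 0 0;0 -.008 .003 0 0 0 0' 12
python3 -m inch '0 -.0078 .0034 0 0 0 0;0 -.0076 .0039 0 0 0 0;0 -.0073 .0043 0 0 0 0;0 -.0071 .0048 0 0 0 0;0 -.0068 .0052 0 0 0 0;0 -.0064 .0056 0 0 0 0;0 -.006 .006 0 0 0 0;0 -.0057 .0063 0 0 0 0;0 -.0053 .0066 0 0 0 0;0 -.004 .0058 0 0 0 0;0 0 0 0 0 0 0'
python3 - <<'E'
from h import *
st(); a=1.15-.175; print(-.075+.142*np.sin(a),.108+.142*np.cos(a)-.044)
E
```

```text
time_s: 15.02
tcp_pos: [0.5402, -0.2178, 0.1963]
eef_rot: [-180.0, -0.0, -98.3]
contact_force: [-2.9, -4.4, -0.5]
gripper_width: 0.0134
time_s: 15.93
tcp_pos: [0.6017, -0.2264, 0.1434]
eef_rot: [179.8, -0.0, -98.3]
contact_force: [-6.1, -4.6, -2.0]
gripper_width: 0.0134
t 15.93 tcp [ 0.6017 -0.2264  0.1434] rpy [179.83  -0.   -98.32] F [-6.1 -4.6 -2. ] w 0.0134
 in pot [[ 0.0428 -0.174   0.1434]] q [ -3.3  19.7  -7.6  -0.  -62.8  -5. ]
0.04253366811975057 0.14368586360400648
```

```bash
python3 -m inch '0 -.001 .0015 0 0 0 0;0 -.001 .0015 0 0 0 0;0 0 0 0 0 0 0'; python3 -m inch '0 -.001 .0015 0 0 0 0;0 0 0 0 0 0 0'
python3 - <<'E'
from h import *
import cv2
a=r.capture('side')[:,:,::-1].copy(); cv2.imwrite('pics/s8.png',cv2.resize(a[100:260,260:420],None,fx=3.75,fy=3.75,interpolation=cv2.INTER_CUBIC))
st()
E
```

```text
time_s: 16.18
tcp_pos: [0.6019, -0.2266, 0.1421]
eef_rot: [179.8, -0.0, -98.3]
contact_force: [-13.6, -0.7, 10.4]
gripper_width: 0.0136
time_s: 16.35
tcp_pos: [0.602, -0.2267, 0.1406]
eef_rot: [179.7, -0.0, -98.3]
contact_force: [-17.0, 0.8, 13.3]
gripper_width: 0.0134
t 16.40 tcp [ 0.6019 -0.2267  0.1406] rpy [ 1.7967e+02 -1.0000e-02 -9.8330e+01] F [-16.3   0.3  13.2] w 0.0139
 in pot [[ 0.0431 -0.1743  0.1406]] q [ -3.3  20.   -7.6  -0.  -62.7  -5. ]
```

View pics/s8.png

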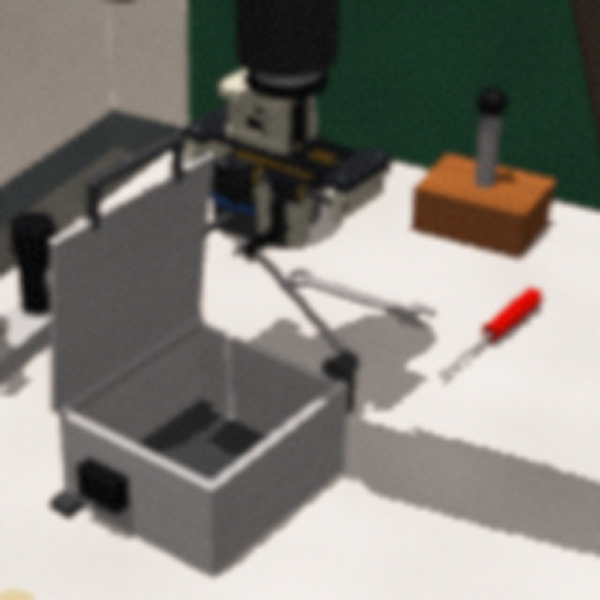

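The force rises against the end stop (about 17 N) and the picture shows the rod lying back with its hook at the lid stub. I'm releasing, rising and turning 90°.

```bash
python3 -m inch '0 .002 -.003 0 0 0 0;0 0 0 0 0 0 .5;0 0 0 0 0 0 .5;0 0 0 0 0 0 .5;0 0 -.015 0 0 0 .6;0 0 -.03 0 0 0 .7;0 0 -.035 0 0 0 .8;0 0 -.035 0 0 0 .9;0 0 -.03 0 0 .06 .95;0 0 -.02 0 0 .12 .95;0 0 -.015 0 0 .12 .95;0 0 -.01 0 0 .12 .95;0 0 0 0 0 .12 .95;0 0 0 0 0 .12 .95;0 0 0 0 0 .12 .95;0 0 0 0 0 .12 .95;0 0 0 0 0 .12 .95;0 0 0 0 0 .12 .95;0 0 0 0 0 .12 .95;0 0 0 0 0 .12 .95'
python3 - <<'E'
from h import *
import cv2
need([.58,.42,.15],-188.365)
a=r.capture('side')[:,:,::-1].copy(); cv2.imwrite('pics/s9.png',cv2.resize(a[100:260,260:420],None,fx=3.75,fy=3.75,interpolation=cv2.INTER_CUBIC))
E
```

```text
time_s: 18.07
tcp_pos: [0.6048, -0.2261, 0.3336]
eef_rot: [180.0, 0.2, -177.7]
contact_force: [0.4, -0.6, 0.7]
gripper_width: 0.0832
t 18.07 tcp [ 0.6048 -0.2261  0.3336] rpy [ 1.7999e+02  1.6000e-01 -1.7768e+02] F [ 0.4 -0.6  0.7] w 0.0832
 in pot [[ 0.0458 -0.1733  0.3336]] q [ -3.2  14.8  10.1  -0.  -85.1 -84.4]
 shift in tool now [-0.0009  0.6466  0.1837]
 rotvec tool [0.0004 0.0028 0.1865]  shift after turn [0.1185 0.6356 0.1836]
```

View pics/s9.png

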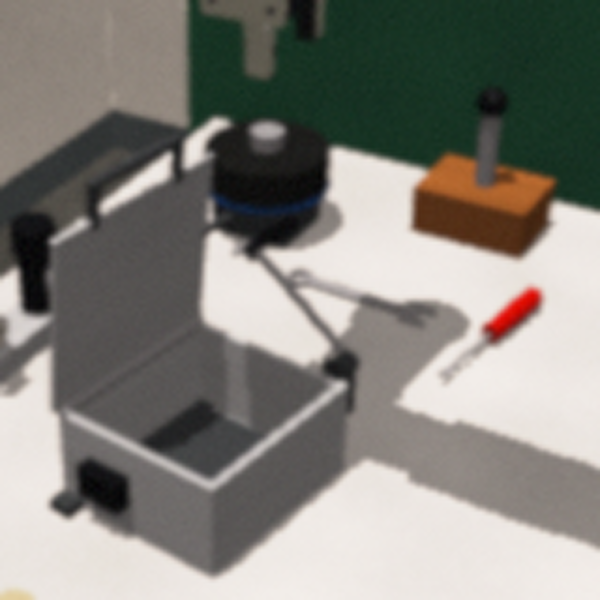

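```bash
python3 -m inch '0 .02 0 0 0 0 1;0 .04 0 0 0 0 1;0 .0405 0 0 0 0 1;0 .0405 0 0 0 0 1;0 .0405 0 0 0 0 1;0 .0405 0 0 0 0 1;0 .0405 0 0 0 0 1;0 .0405 0 0 0 0 1;0 .0405 0 0 0 0 1;0 .0405 0 0 0 0 1;0 .0405 0 0 0 0 1;0 .0405 0 0 0 0 1;0 .0405 0 0 0 0 1;0 .0405 .01 0 0 0 1;0 .0405 .02 0 0 0 1;0 .035 .035 0 0 0 1;0 .025 .04 0 0 0 1;0 0 .04 0 0 0 1;0 0 .03 0 0 0 1;0 0 0 0 0 0 1'
python3 - <<'E'
from h import *
import cv2
p=r.camera_params('wrist');im=r.capture('wrist')[:,:,::-1].copy(); cv2.imwrite('pics/w10.png',im)
d=r.recognise('slug_center','wrist')[:2]; print([(q['xy'],q['p']) for q in d])
for q in d: print(ray('wrist',q['xy'],.035,p),ray('wrist',q['xy'],.07,p))
need([.58,.42,.02],-180)
print(proj('wrist',[[.58,.42,.07],[.58,.42,.035]],p))
E
```

```text
time_s: 19.78
tcp_pos: [0.5712, 0.4064, 0.1619]
eef_rot: [-179.6, -0.5, -177.2]
contact_force: [-1.2, -1.1, -1.0]
gripper_width: 0.0873
[([330.8, 201.8], 0.84)]
[0.59192401 0.42175553 0.035     ] [0.58097557 0.41982271 0.07      ]
t 19.88 tcp [0.5749 0.4078 0.1701] rpy [-1.7991e+02  3.0000e-02 -1.7724e+02] F [ 0.4 -0.3  2.3] w 0.0876
 in pot [[-0.076   0.4495  0.1701]] q [ 5.120e+01  2.420e+01  2.800e+00  1.000e-01 -6.870e+01 -1.385e+02]
 shift in tool now [-0.0056  0.0122  0.15  ]
 rotvec tool [-0.0015  0.0006  0.0481]  shift after turn [-0.0051  0.0122  0.1501]
[[331.03513534 200.88675801]
 [329.89266941 191.60703962]]
```

View pics/w10.png

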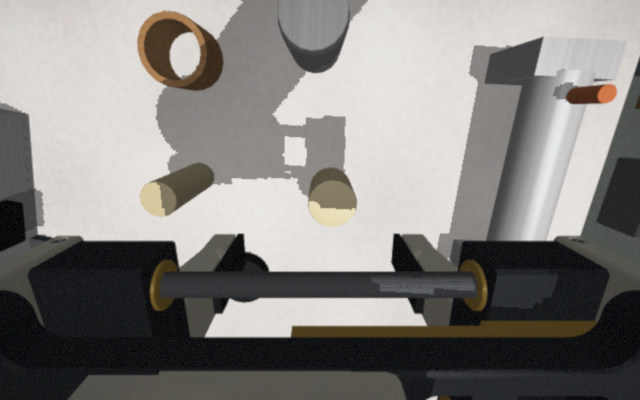

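The wrist view shows the slug's top centred at about (332,200), which matches the prediction for (0.580, 0.420). I'm aligning and going down.

```bash
python3 -m inch '-.0056 .0122 0 0 0 0 1;0 0 .03 0 0 0 1;0 0 .03 0 0 0 1;0 0 .02 0 0 0 1;0 0 0 0 0 0 1;0 0 0 0 0 0 1'
python3 - <<'E'
from h import *
import cv2
need([.58,.42,.001],-177.3)
p=r.camera_params('wrist');im=r.capture('wrist')[:,:,::-1].copy(); cv2.imwrite('pics/w11.png',im)
E
```

```text
time_s: 20.38
tcp_pos: [0.5812, 0.4206, 0.0926]
eef_rot: [179.9, 0.2, -177.3]
contact_force: [0.6, -0.5, 1.6]
gripper_width: 0.0875
t 20.38 tcp [0.5812 0.4206 0.0926] rpy [ 179.94    0.18 -177.33] F [ 0.6 -0.5  1.6] w 0.0875
 in pot [[-0.0717  0.4631  0.0926]] q [ 5.150e+01  2.830e+01 -1.000e+00  1.000e-01 -6.050e+01 -1.388e+02]
 shift in tool now [ 0.0015 -0.0006  0.0916]
 rotvec tool [ 0.001   0.0032 -0.0005]  shift after turn [ 0.0012 -0.0005  0.0916]
```

View pics/w11.png

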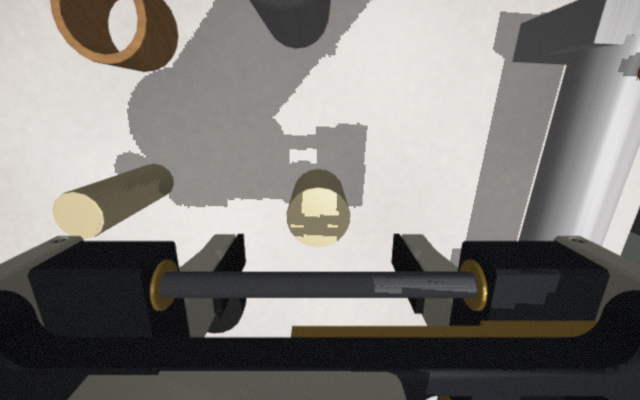

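```bash
python3 -m inch '.001 -.0005 .02 0 .003 0 1;0 0 .025 0 0 0 1;0 0 .02 0 0 0 1;0 0 .015 0 0 0 1;0 0 .0115 0 0 0 1;0 0 0 0 0 0 1;0 0 0 0 0 0 1'
python3 -m inch '0 0 0 0 0 0 .4;0 0 0 0 0 0 .4;0 0 0 0 0 0 .4;0 0 0 0 0 0 .4;0 0 0 0 0 0 .4' 20
python3 - <<'E'
from h import *
import cv2
st()
a=r.capture('side')[:,:,::-1].copy(); cv2.imwrite('pics/s12.png',cv2.resize(a[230:360,180:330],None,fx=4,fy=4,interpolation=cv2.INTER_CUBIC))
E
```

```text
time_s: 21.02
tcp_pos: [0.5797, 0.4201, 0.0003]
eef_rot: [179.9, -0.0, -177.3]
contact_force: [0.3, 0.5, -0.6]
gripper_width: 0.0878
time_s: 21.43
tcp_pos: [0.5789, 0.4195, -0.0008]
eef_rot: [180.0, -0.1, -177.4]
contact_force: [-0.2, 0.9, -0.3]
gripper_width: 0.06
t 21.43 tcp [ 0.5789  0.4195 -0.0008] rpy [ 1.7998e+02 -9.0000e-02 -1.7738e+02] F [-0.2  0.9 -0.3] w 0.0600
 in pot [[-0.0737  0.4617 -0.0008]] q [ 5.140e+01  3.330e+01 -5.900e+00 -1.000e-01 -5.080e+01 -1.388e+02]
```

View pics/s12.png

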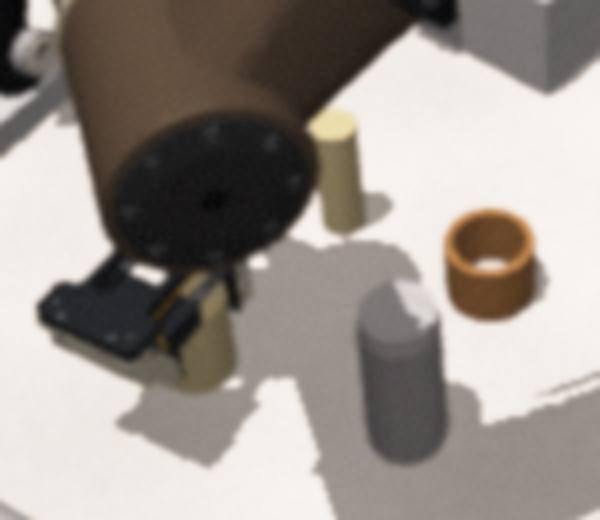

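```bash
python3 -m inch '0 0 0 0 0 0 .4;0 0 0 0 0 0 .4;0 0 0 0 0 0 .4' 25
python3 -m inch '0 0 -.004 0 0 0 .4;0 0 -.008 0 0 0 .4;0 0 -.015 0 0 0 .4;0 0 0 0 0 0 .4;0 0 0 0 0 0 .4'
python3 - <<'E'
from h import *
import cv2
st()
a=r.capture('side')[:,:,::-1].copy(); cv2.imwrite('pics/s13.png',cv2.resize(a[230:360,180:330],None,fx=4,fy=4,interpolation=cv2.INTER_CUBIC))
E
```

```text
time_s: 21.73
tcp_pos: [0.5788, 0.4195, -0.0012]
eef_rot: [-180.0, -0.1, -177.4]
contact_force: [-0.8, -0.6, 1.6]
gripper_width: 0.0497
time_s: 22.15
tcp_pos: [0.5793, 0.4199, 0.0267]
eef_rot: [179.9, -0.0, -177.4]
contact_force: [-1.0, 0.2, -2.2]
gripper_width: 0.0494
t 22.15 tcp [0.5793 0.4199 0.0267] rpy [ 1.7992e+02 -3.0000e-02 -1.7737e+02] F [-1.   0.2 -2.2] w 0.0494
 in pot [[-0.0734  0.4622  0.0267]] q [ 5.140e+01  3.170e+01 -4.700e+00 -1.000e-01 -5.360e+01 -1.388e+02]
```

View pics/s13.png

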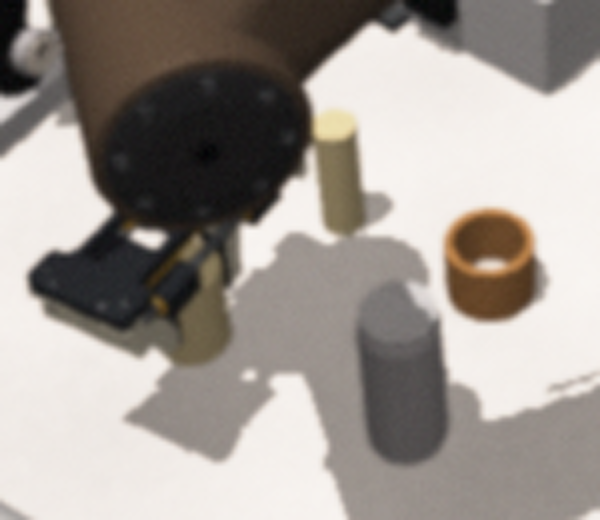

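The slug is held at a width of 49.4 mm and has lifted clear. I'm carrying it to above the front part of the pot interior, away from the upright lid.

```bash
python3 -m inch '0 0 -.02 0 0 .03 .4;0 0 -.035 0 0 .054 .4;0 0 -.04 0 0 .054 .4;0 0 -.035 0 0 .054 .4;0 0 -.015 0 0 0 .4;-.001 -.015 0 0 0 0 .4;-.003 -.03 0 0 0 0 .4;-.003 -.037 0 0 0 0 .4;-.003 -.037 0 0 0 0 .4;-.003 -.037 0 0 0 0 .4;-.003 -.037 0 0 0 0 .4;-.003 -.037 0 0 0 0 .4;-.003 -.037 0 0 0 0 .4;-.003 -.037 0 0 0 0 .4;-.003 -.037 0 0 0 0 .4;-.003 -.037 0 0 0 0 .4;-.002 -.035 0 0 0 0 .4;0 -.022 0 0 0 0 .4;0 -.012 0 0 0 0 .4;0 0 0 0 0 0 .4'
python3 - <<'E'
from h import *
import cv2
need(pot2w(P0,[-.04,.015,.17])[0],-188.365)
a=r.capture('side')[:,:,::-1].copy(); cv2.imwrite('pics/s14.png',cv2.resize(a[80:260,230:410],None,fx=3.3,fy=3.3,interpolation=cv2.INTER_CUBIC))
im=r.capture('wrist')[:,:,::-1].copy(); cv2.imwrite('pics/w14.png',im)
E
```

```text
time_s: 23.87
tcp_pos: [0.545, -0.0301, 0.1696]
eef_rot: [-179.9, -0.2, 171.5]
contact_force: [-0.3, -0.3, -0.9]
gripper_width: 0.0495
t 23.87 tcp [ 0.545  -0.0301  0.1696] rpy [-179.93   -0.24  171.47] F [-0.3 -0.3 -0.9] w 0.0495
 in pot [[-0.0419  0.0119  0.1696]] q [  17.4    9.7  -17.7   -0.   -62.8 -115.9]
 shift in tool now [-0.0019  0.0031 -0.0004]
 rotvec tool [-0.0013 -0.0042 -0.0029]  shift after turn [-0.0019  0.0031 -0.0004]
```

View pics/s14.png

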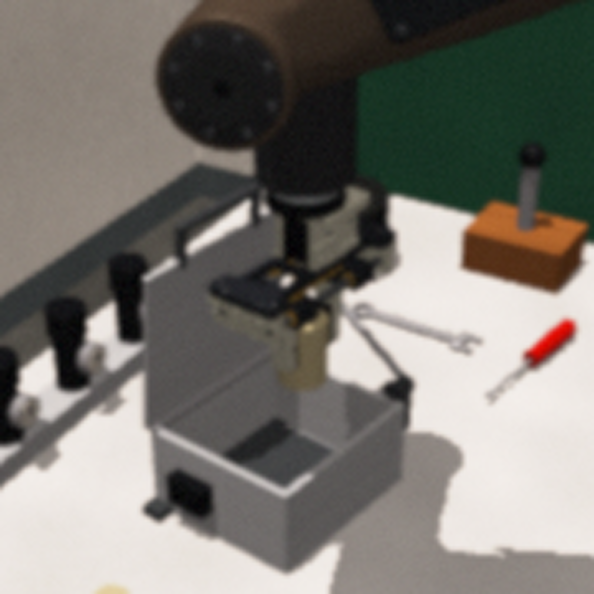

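View pics/w14.png

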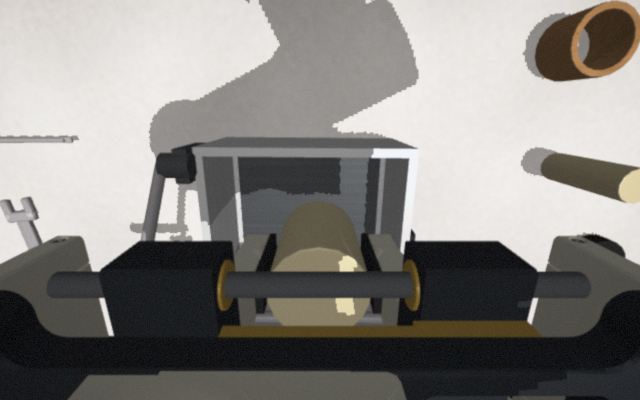

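```bash
python3 - <<'E'
from h import *
import cv2
p=r.camera_params('side'); f=200/np.tan(np.radians(p['vfov']/2))
def pt(uv,axis,val):
    d=p['R'].T@np.array([(uv[0]-p['cx'])/f,(uv[1]-p['cy'])/f,1]); o=-p['R'].T@p['t']
    return (o+d*(val-o[axis])/d[axis]).round(3)
for uv in ((296.7,105.8),(278,105.8),(296.7,125)):
    for y in (0,.05,.1,.15): print(uv,pt(uv,1,y))
    print(uv,'x=.545',pt(uv,0,.545))
a=r.capture('top')[:,:,::-1].copy(); cv2.imwrite('pics/t14.png',cv2.resize(a[100:300,200:440],None,fx=3,fy=3,interpolation=cv2.INTER_CUBIC))
E
```

```text
(296.7, 105.8) [0.615 0.    0.475]
(296.7, 105.8) [0.582 0.05  0.499]
(296.7, 105.8) [0.549 0.1   0.523]
(296.7, 105.8) [0.516 0.15  0.547]
(296.7, 105.8) x=.545 [0.545 0.106 0.526]
(278, 105.8) [0.681 0.    0.461]
(278, 105.8) [0.645 0.05  0.486]
(278, 105.8) [0.608 0.1   0.511]
(278, 105.8) [0.572 0.15  0.536]
(278, 105.8) x=.545 [0.545 0.187 0.554]
(296.7, 125) [0.617 0.    0.414]
(296.7, 125) [0.584 0.05  0.441]
(296.7, 125) [0.551 0.1   0.469]
(296.7, 125) [0.518 0.15  0.496]
(296.7, 125) x=.545 [0.545 0.109 0.473]
```

View pics/t14.png

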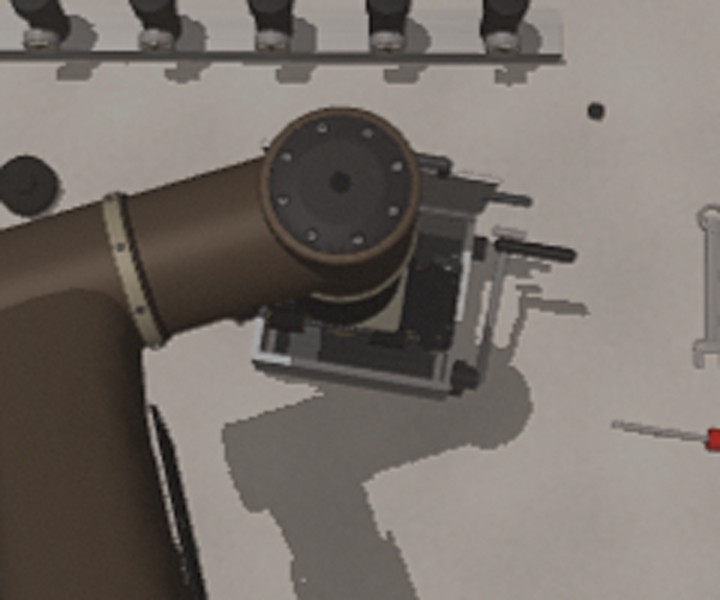

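The stick hangs upright over the pot interior. The forearm comes in from the left and clears the lid by about 30 mm. I'm lowering it in stages.

```bash
python3 -m inch '-.002 .003 .015 0 -.004 0 .4;0 0 .025 0 0 0 .4;0 0 .025 0 0 0 .4;0 0 .025 0 0 0 .4;0 0 .02 0 0 0 .4;0 0 .015 0 0 0 .4;0 0 .01 0 0 0 .4;0 0 .008 0 0 0 .4;0 0 0 0 0 0 .4'
python3 -m inch '0 0 .004 0 0 0 .4;0 0 .003 0 0 0 .4;0 0 .002 0 0 0 .4;0 0 0 0 0 0 .4'
python3 - <<'E'
from h import *
st()
E
```

```text
time_s: 24.77
tcp_pos: [0.5485, -0.0246, 0.0263]
eef_rot: [-179.9, -0.0, 171.7]
contact_force: [-0.7, 0.3, -1.4]
gripper_width: 0.0498
time_s: 25.1
tcp_pos: [0.5494, -0.0251, 0.019]
eef_rot: [-180.0, 0.1, 171.6]
contact_force: [-0.1, 0.5, -1.9]
gripper_width: 0.0494
t 25.10 tcp [ 0.5494 -0.0251  0.019 ] rpy [-1.7998e+02  1.4000e-01  1.7162e+02] F [-0.1  0.5 -1.9] w 0.0494
 in pot [[-0.0383  0.0176  0.019 ]] q [ 1.790e+01  1.920e+01 -2.780e+01  1.000e-01 -4.280e+01 -1.163e+02]
```

```bash
python3 -m inch '0 0 .003 0 0 0 .4;0 0 .002 0 0 0 .4;0 0 .001 0 0 0 .4;0 0 .001 0 0 0 .4;0 0 0 0 0 0 .4'
python3 -m inch '0 0 .001 0 0 0 .4;0 0 0 0 0 0 .4'
python3 -m inch '0 0 .001 0 0 0 .4;0 0 0 0 0 0 .4'
```

```text
time_s: 25.52
tcp_pos: [0.5492, -0.0252, 0.0117]
eef_rot: [-180.0, 0.1, 171.6]
contact_force: [-0.8, 0.3, -2.1]
gripper_width: 0.0497
time_s: 25.68
tcp_pos: [0.5494, -0.0251, 0.0108]
eef_rot: [-180.0, 0.1, 171.6]
contact_force: [0.3, -0.2, -1.5]
gripper_width: 0.0497
time_s: 25.85
tcp_pos: [0.5497, -0.0251, 0.0107]
eef_rot: [-180.0, 0.2, 171.6]
contact_force: [-2.0, -0.5, 6.5]
gripper_width: 0.0498
```

It has landed at TCP z 0.0107, as expected. I'm releasing and rising.

```bash
python3 -m inch '0 0 -.0007 0 0 0 .5;0 0 0 0 0 0 .7;0 0 0 0 0 0 .85;0 0 0 0 0 0 .85;0 0 0 0 0 0 .85;0 0 0 0 0 0 .85'
python3 -m inch '0 0 -.01 0 0 0 .85;0 0 -.02 0 0 0 .85;0 0 -.03 0 0 0 .85;0 0 -.03 0 0 0 .85;0 0 -.03 0 0 0 .85;0 0 -.03 0 0 0 .85;0 0 -.02 0 0 0 .85;0 0 0 0 0 0 .85'
python3 - <<'E'
from h import *
import cv2
st()
p=r.camera_params('wrist');im=r.capture('wrist')[:,:,::-1].copy(); cv2.imwrite('pics/w15.png',im)
d=r.recognise('slug_center','wrist')[:2]; print([(q['xy'],q['p']) for q in d])
print(proj('wrist',pot2w(P0,[[-.038,.0176,.082],[-.038,.0176,.012]]),p))
E
```

```text
time_s: 26.35
tcp_pos: [0.5493, -0.0251, 0.0105]
eef_rot: [-180.0, 0.1, 171.6]
contact_force: [0.4, -0.5, -0.4]
gripper_width: 0.0734
time_s: 27.02
tcp_pos: [0.5516, -0.0248, 0.1865]
eef_rot: [179.9, 0.6, 171.7]
contact_force: [0.7, 0.5, 1.0]
gripper_width: 0.0749
t 27.02 tcp [ 0.5516 -0.0248  0.1865] rpy [179.9    0.59 171.66] F [0.7 0.5 1. ] w 0.0749
 in pot [[-0.0361  0.0182  0.1865]] q [  17.9    9.   -16.3    0.2  -64.1 -116.3]
[([318.8, 188.1], 0.61), ([576.5, 38.8], 0.39)]
[[316.63797618 185.20193666]
 [316.76063044 170.58953088]]
```

View pics/w15.png

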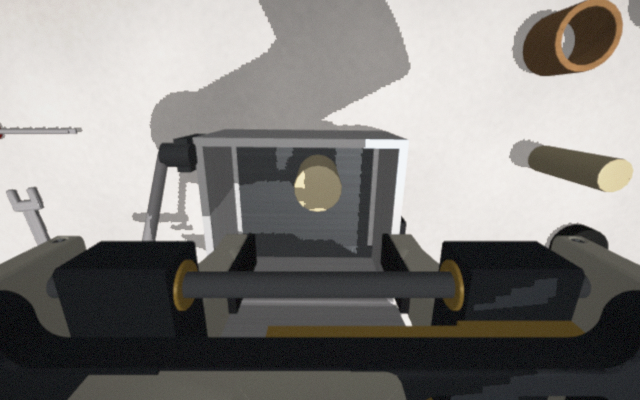

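The wrist view shows the stick standing upright on the pot floor, its top at (318,188), where predicted. Next I rise, turn back and return to the knob.

```bash
python3 -m inch '0 0 -.03 0 0 0 .7;0 0 -.038 0 0 0 .6;0 0 -.038 0 0 0 .5;0 0 -.025 0 0 -.06 .45;0 0 -.013 0 0 -.12 .45;0 0 0 0 0 -.12 .45;0 0 0 0 0 -.12 .45;0 0 0 0 0 -.12 .45;0 0 0 0 0 -.12 .45;0 0 0 0 0 -.12 .45;0 0 0 0 0 -.12 .45;0 0 0 0 0 -.12 .45;0 0 0 0 0 -.12 .45;0 0 0 0 0 -.12 .45;0 0 0 0 0 -.12 .45;0 0 0 0 0 -.12 .45;0 0 0 0 0 -.07 .45;0 0 0 0 0 0 .45'
python3 - <<'E'
from h import *
need(pot2w(P0,[.0425,-.174,.27])[0],-98.365)
E
```

```text
time_s: 28.62
tcp_pos: [0.5481, -0.0249, 0.3233]
eef_rot: [180.0, -0.1, -98.2]
contact_force: [-0.0, 0.3, 0.4]
gripper_width: 0.0392
t 28.62 tcp [ 0.5481 -0.0249  0.3233] rpy [ 1.7999e+02 -8.0000e-02 -9.8240e+01] F [-0.   0.3  0.4] w 0.0392
 in pot [[-0.0395  0.0176  0.3233]] q [ 17.9   5.3  -2.9   0.1 -81.9 -26.2]
 shift in tool now [ 0.1917 -0.0816  0.0536]
 rotvec tool [ 0.0001 -0.0013  0.0021]  shift after turn [ 0.1916 -0.082   0.0533]
```

```bash
python3 -m inch '.016 -.0068 0 0 0 0 .45;.032 -.0137 0 0 0 0 .45;.032 -.0137 0 0 0 0 .45;.032 -.0137 0 0 0 0 .45;.032 -.0137 0 0 0 0 .45;.032 -.0137 0 0 0 0 .45;.0157 -.0065 .01 0 0 0 .45;0 0 .02 0 0 0 .45;0 0 .02 0 0 0 .45;0 0 0 0 0 0 .45'
python3 - <<'E'
from h import *
import cv2
p=r.camera_params('wrist');im=r.capture('wrist')[:,:,::-1].copy(); cv2.imwrite('pics/w16.png',im)
need(pot2w(P0,[.0428,-.174,.143])[0],-98.365)
a=1.15-.175; K=[[-.075+.142*np.sin(a),y,.108+.142*np.cos(a)] for y in (-.125,-.165,-.192)]
print(proj('wrist',pot2w(P0,K),p).round(1))
E
```

```text
time_s: 29.45
tcp_pos: [0.5992, -0.2262, 0.2691]
eef_rot: [179.6, 0.0, -98.7]
contact_force: [-0.4, -0.4, -0.6]
gripper_width: 0.0395
t 29.50 tcp [ 0.6    -0.2264  0.2719] rpy [ 1.7978e+02 -3.0000e-02 -9.8580e+01] F [ 0.3 -0.3  0.1] w 0.0391
 in pot [[ 0.0411 -0.1743  0.2719]] q [ -3.3  15.5   3.3   0.  -78.   -5.3]
 shift in tool now [-0.0004 -0.0022  0.1289]
 rotvec tool [ 0.0039 -0.0005 -0.0038]  shift after turn [-0.0003 -0.0017  0.1289]
[[315.8 240.1]
 [315.5 202.6]
 [315.3 175.5]]
```

View pics/w16.png

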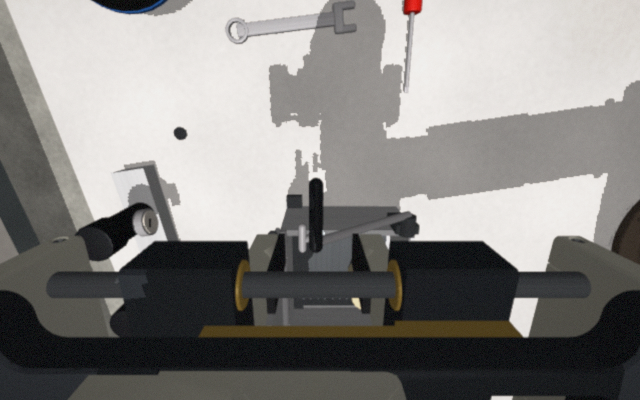

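```bash
python3 -m inch '0 -.0015 .02 .004 0 -.004 .45;0 0 .035 0 0 0 .45;0 0 .035 0 0 0 .45;0 0 .025 0 0 0 .45;0 0 .012 0 0 0 .45;0 0 .002 0 0 0 .45;0 0 0 0 0 0 .1;0 0 0 0 0 0 0;0 0 0 0 0 0 0;0 0 0 0 0 0 0;0 0 0 0 0 0 0;0 0 0 0 0 0 0' 12
python3 - <<'E'
from h import *
st()
E
```

```text
time_s: 30.5
tcp_pos: [0.6021, -0.2267, 0.1468]
eef_rot: [-179.8, -0.0, -98.2]
contact_force: [-7.6, 3.3, 5.7]
gripper_width: 0.0135
t 30.50 tcp [ 0.6021 -0.2267  0.1468] rpy [-1.7979e+02 -3.0000e-02 -9.8210e+01] F [-7.6  3.3  5.7] w 0.0135
 in pot [[ 0.0432 -0.1743  0.1468]] q [ -3.3  19.4  -7.7   0.1 -62.7  -5. ]
```

```bash
python3 -m inch '0 .004 -.0058 0 0 0 0;0 .0053 -.0066 0 0 0 0;0 .0057 -.0063 0 0 0 0;0 .006 -.006 0 0 0 0;0 .0064 -.0056 0 0 0 0;0 .0068 -.0052 0 0 0 0;0 .0071 -.0048 0 0 0 0;0 .0073 -.0043 0 0 0 0;0 .0076 -.0039 0 0 0 0;0 .0078 -.0034 0 0 0 0' 12
python3 -m inch '0 .008 -.003 0 0 0 0;0 .0082 -.0025 0 0 0 0;0 .0083 -.002 0 0 0 0;0 .0084 -.0015 0 0 0 0;0 .0085 -.001 0 0 0 0;0 .0085 -.0005 0 0 0 0;0 .0085 0 0 0 0 0;0 .0085 .0006 0 0 0 0;0 .007 .0008 0 0 0 0;0 .0042 .0007 0 0 0 0;0 0 0 0 0 0 0'
python3 - <<'E'
from h import *
import cv2
st()
a=r.capture('side')[:,:,::-1].copy(); cv2.imwrite('pics/s17.png',cv2.resize(a[100:260,260:420],None,fx=3.75,fy=3.75,interpolation=cv2.INTER_CUBIC))
E
```

```text
time_s: 31.33
tcp_pos: [0.5421, -0.2177, 0.2]
eef_rot: [-179.3, -0.0, -98.1]
contact_force: [4.7, 3.5, 5.5]
gripper_width: 0.0138
time_s: 32.25
tcp_pos: [0.4621, -0.206, 0.2063]
eef_rot: [-179.6, 0.0, -98.2]
contact_force: [-0.3, 6.5, 5.6]
gripper_width: 0.0136
t 32.25 tcp [ 0.4621 -0.206   0.2063] rpy [-1.7956e+02  1.0000e-02 -9.8190e+01] F [-0.3  6.5  5.6] w 0.0136
 in pot [[-0.0983 -0.1741  0.2063]] q [ -1.7   3.8 -19.7   0.  -66.2  -6.5]
```

View pics/s17.png

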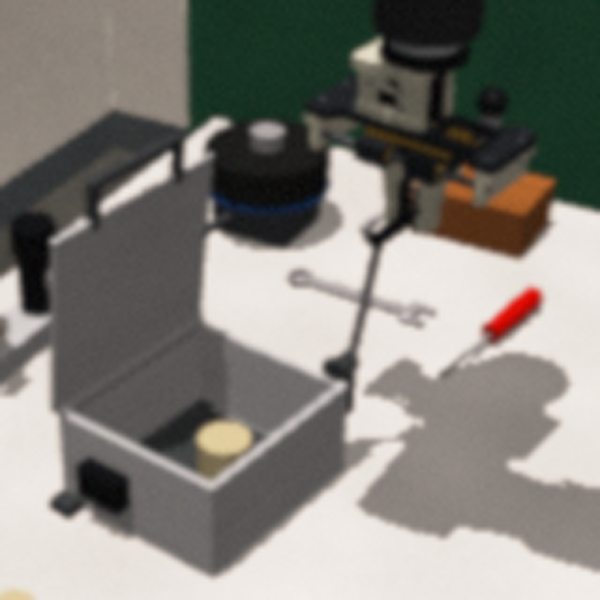

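The prop is parked upright and the stick stands in the pot. I'm releasing and going back to the lid bar.

```bash
python3 -m inch '0 0 0 0 0 0 .5;0 0 0 0 0 0 .5;0 0 0 0 0 0 .5;0 0 0 0 0 0 .5;0 0 -.02 0 0 0 .5;0 0 -.035 0 0 0 .5;0 0 -.035 0 0 0 .5;0 0 -.025 0 0 0 .5;-.012 -.012 -.015 0 0 0 .5;-.026 -.026 0 0 0 0 .5;-.026 -.026 0 0 0 0 .5;-.026 -.026 0 0 0 0 .5;-.026 -.026 0 0 0 0 .5;-.026 -.026 0 0 0 0 .5;-.02 -.02 0 0 0 0 .5;-.012 -.0103 0 0 0 0 .5;0 0 0 0 0 0 .5;0 0 0 0 0 0 .5'
python3 - <<'E'
from h import *
import cv2
p=r.camera_params('wrist');im=r.capture('wrist')[:,:,::-1].copy(); cv2.imwrite('pics/w18.png',im)
need(pot2w(P0,[.0738,0,.278])[0],-98.365)
print(proj('wrist',pot2w(P0,[[.0738,y,.3195] for y in (-.055,0)]),p).round(1))
a=r.capture('side')[:,:,::-1].copy(); cv2.imwrite('pics/s18.png',cv2.resize(a[100:260,260:420],None,fx=3.75,fy=3.75,interpolation=cv2.INTER_CUBIC))
E
```

```text
time_s: 33.8
tcp_pos: [0.6576, -0.0582, 0.3347]
eef_rot: [-179.8, -0.1, -98.1]
contact_force: [0.1, 0.2, 0.0]
gripper_width: 0.0438
t 33.85 tcp [ 0.6571 -0.0589  0.3354] rpy [-1.7973e+02 -8.0000e-02 -9.8180e+01] F [0.3 0.4 0.1] w 0.0437
 in pot [[ 7.320e-02 -2.000e-04  3.354e-01]] q [ 11.9  16.1  12.    0.2 -85.7 -20.1]
 shift in tool now [-0.0003 -0.0003  0.0574]
 rotvec tool [-0.0047 -0.0013  0.0032]  shift after turn [-0.0002 -0.0006  0.0574]
[[318.5 143.7]
 [318.1 218. ]]
```

View pics/w18.png

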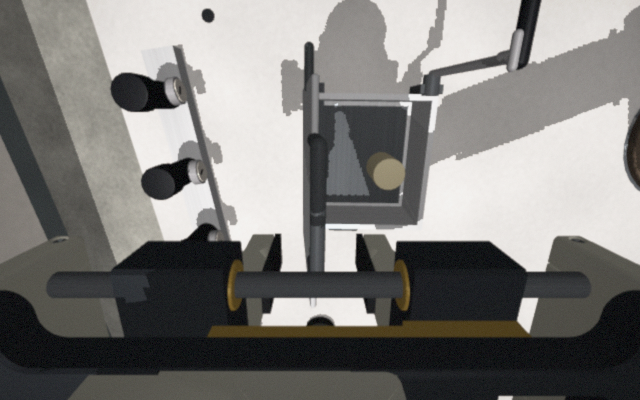

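View pics/s18.png

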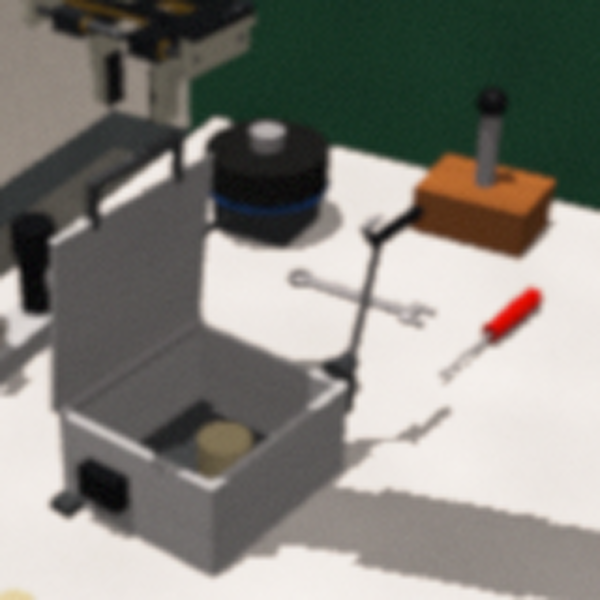

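The prop is parked and the bar is centred at column 317, between the jaws at 280 and 360. I'm going down and pinching.

```bash
python3 -m inch '0 -.0005 .015 -.004 0 .003 .5;0 0 .02 0 0 0 .5;0 0 .015 0 0 0 .5;0 0 .0075 0 0 0 .5;0 0 0 0 0 0 .4;0 0 0 0 0 0 0;0 0 0 0 0 0 0;0 0 0 0 0 0 0;0 0 0 0 0 0 0;0 0 0 0 0 0 0;0 0 0 0 0 0 0' 25
python3 - <<'E'
from h import *
s,R=st()
x=topot(P0,s['tcp_pos'])[0,0]
print('theta est',np.arccos((.09-x-.0)/.22)-.018)
th=np.r_[1.48,1.465,1.44,1.4,1.355,1.31,1.265,1.22,1.175,1.13,1.085,1.04,.995,.95,.905,.86,.815,.77,.73,.7]
x=-.22*np.cos(th+.018);z=.22*np.sin(th+.018)
print(';'.join(f'0 {-a:.4f} {-b:.4f} 0 0 0 0' for a,b in zip(np.diff(x),np.diff(z))))
E
```

```text
time_s: 34.82
tcp_pos: [0.6583, -0.0588, 0.2795]
eef_rot: [-179.8, -0.0, -98.4]
contact_force: [-0.3, -0.3, 2.5]
gripper_width: 0.011
t 34.82 tcp [ 0.6583 -0.0588  0.2795] rpy [-1.7982e+02 -3.0000e-02 -9.8360e+01] F [-0.3 -0.3  2.5] w 0.0110
 in pot [[0.0744 0.     0.2795]] q [ 11.8  17.    6.2   0.1 -79.1 -20.2]
theta est 1.4817670100839668
0 0.0033 0.0003 0 0 0 0;0 0.0055 0.0006 0 0 0 0;0 0.0087 0.0012 0 0 0 0;0 0.0097 0.0017 0 0 0 0;0 0.0097 0.0022 0 0 0 0;0 0.0096 0.0026 0 0 0 0;0 0.0094 0.0030 0 0 0 0;0 0.0093 0.0034 0 0 0 0;0 0.0091 0.0039 0 0 0 0;0 0.0089 0.0043 0 0 0 0;0 0.0087 0.0047 0 0 0 0;0 0.0085 0.0050 0 0 0 0;0 0.0083 0.0054 0 0 0 0;0 0.0080 0.0058 0 0 0 0;0 0.0078 0.0061 0 0 0 0;0 0.0075 0.0065 0 0 0 0;0 0.0072 0.0068 0 0 0 0;0 0.0061 0.0063 0 0 0 0;0 0.0044 0.0049 0 0 0 0
```

```bash
python3 -m inch '0 .0033 .0003 0 0 0 0;0 .0055 .0006 0 0 0 0;0 .0087 .0012 0 0 0 0;0 .0097 .0017 0 0 0 0;0 .0097 .0022 0 0 0 0;0 .0096 .0026 0 0 0 0;0 .0094 .003 0 0 0 0;0 .0093 .0034 0 0 0 0;0 .0091 .0039 0 0 0 0;0 .0089 .0043 0 0 0 0' 30
python3 -m inch '0 .0087 .0047 0 0 0 0;0 .0085 .005 0 0 0 0;0 .0083 .0054 0 0 0 0;0 .008 .0058 0 0 0 0;0 .0078 .006 0 0 0 0;0 .0075 .0065 0 0 0 0;0 .0072 .0068 0 0 0 0;0 .006 .0063 0 0 0 0;0 .0044 .005 0 0 0 0;0 0 0 0 0 0 0'
python3 - <<'E'
from h import *
s,R=st()
th=np.r_[.7,.685,.65,.61,.57,.53,.49,.45,.41,.37,.33,.29,.25,.21,.17,.13,.1,.07,.045,.02,0]
x=-.22*np.cos(th+.018);z=.22*np.sin(th+.018)
print('expect bar',.09+x[0],.1+z[0]-.0427)
print(';'.join(f'0 {-a:.4f} {-b:.4f} 0 0 0 0' for a,b in zip(np.diff(x),np.diff(z))))
E
```

```text
time_s: 35.65
tcp_pos: [0.5754, -0.0458, 0.2552]
eef_rot: [-179.8, 0.1, -98.3]
contact_force: [1.8, 3.9, 1.7]
gripper_width: 0.0109
time_s: 36.48
tcp_pos: [0.509, -0.0356, 0.2024]
eef_rot: [-179.9, 0.1, -98.4]
contact_force: [2.4, 5.7, -4.3]
gripper_width: 0.0112
t 36.48 tcp [ 0.509  -0.0356  0.2024] rpy [-1.799e+02  1.100e-01 -9.836e+01] F [ 2.4  5.7 -4.3] w 0.0112
 in pot [[-0.0767  0.0013  0.2024]] q [ 18.    4.6 -19.2  -0.1 -66.  -26.4]
expect bar -0.07568705867883432 0.20203354340427276
0 0.0022 0.0025 0 0 0 0;0 0.0049 0.0060 0 0 0 0;0 0.0053 0.0070 0 0 0 0;0 0.0050 0.0072 0 0 0 0;0 0.0047 0.0074 0 0 0 0;0 0.0044 0.0076 0 0 0 0;0 0.0041 0.0078 0 0 0 0;0 0.0038 0.0079 0 0 0 0;0 0.0035 0.0081 0 0 0 0;0 0.0032 0.0082 0 0 0 0;0 0.0028 0.0083 0 0 0 0;0 0.0025 0.0084 0 0 0 0;0 0.0022 0.0085 0 0 0 0;0 0.0018 0.0086 0 0 0 0;0 0.0015 0.0087 0 0 0 0;0 0.0009 0.0065 0 0 0 0;0 0.0007 0.0066 0 0 0 0;0 0.0004 0.0055 0 0 0 0;0 0.0003 0.0055 0 0 0 0;0 0.0001 0.0044 0 0 0 0
```

```bash
python3 -m inch '0 .0022 .0025 0 0 0 0;0 .005 .006 0 0 0 0;0 .0053 .007 0 0 0 0;0 .005 .0072 0 0 0 0;0 .0047 .0074 0 0 0 0;0 .0044 .0076 0 0 0 0;0 .004 .0078 0 0 0 0;0 .0038 .0079 0 0 0 0;0 .0035 .008 0 0 0 0;0 .0032 .0082 0 0 0 0;0 .0028 .0083 0 0 0 0;0 .0025 .0084 0 0 0 0'
python3 -m inch '0 .0022 .0085 0 0 0 0;0 .0018 .008 0 0 0 0;0 .0014 .007 0 0 0 0;0 .001 .006 0 0 0 0;0 .0007 .006 0 0 0 0;0 .0005 .005 0 0 0 0;0 .0003 .005 0 0 0 0;0 0 0 0 0 0 0'
python3 - <<'E'
from h import *
st()
E
```

```text
time_s: 37.48
tcp_pos: [0.4653, -0.0291, 0.1173]
eef_rot: [-179.7, 0.1, -98.3]
contact_force: [3.4, 5.8, 0.2]
gripper_width: 0.0112
time_s: 38.15
tcp_pos: [0.4585, -0.028, 0.0717]
eef_rot: [-179.7, 0.1, -98.3]
contact_force: [6.5, 5.3, -2.0]
gripper_width: 0.0109
t 38.15 tcp [ 0.4585 -0.028   0.0717] rpy [-1.7965e+02  1.2000e-01 -9.8330e+01] F [ 6.5  5.3 -2. ] w 0.0109
 in pot [[-0.1277  0.0014  0.0717]] q [ 21.3   7.1 -35.8   0.1 -46.8 -29.7]
```

```bash
python3 -m inch '0 0 .003 0 0 0 0;0 0 .002 0 0 0 0;0 0 .0015 0 0 0 0;0 0 .0015 0 0 0 0;0 0 0 0 0 0 0'
python3 -m inch '0 0 .001 0 0 0 0;0 0 .001 0 0 0 0;0 0 0 0 0 0 0'
python3 -m inch '0 0 .001 0 0 0 0;0 0 .001 0 0 0 0;0 0 0 0 0 0 0'
```

```text
time_s: 38.57
tcp_pos: [0.4585, -0.0281, 0.0658]
eef_rot: [-179.6, 0.1, -98.3]
contact_force: [-2.5, 6.5, 18.9]
gripper_width: 0.0109
time_s: 38.82
tcp_pos: [0.4585, -0.0283, 0.065]
eef_rot: [-179.6, 0.1, -98.3]
contact_force: [-8.5, 8.2, 34.1]
gripper_width: 0.011
time_s: 39.07
tcp_pos: [0.4585, -0.0286, 0.0634]
eef_rot: [-179.6, 0.1, -98.3]
contact_force: [-10.2, 6.1, 37.8]
gripper_width: 0.0113
```

The lid is seated: the upward force rose at TCP z of about 0.065. I'm unloading, opening slightly and rising.

```bash
python3 -m inch '0 0 -.002 0 0 0 0;0 0 -.001 0 0 0 0;0 0 0 0 0 0 0'; python3 -m inch '0 0 0 0 0 0 .22;0 0 0 0 0 0 .22;0 0 0 0 0 0 .22;0 0 0 0 0 0 .22'
python3 - <<'E'
from h import *
import cv2
st()
im=r.capture('wrist')[:,:,::-1].copy(); cv2.imwrite('pics/w19.png',im)
E
```

```text
time_s: 39.32
tcp_pos: [0.4583, -0.0286, 0.0639]
eef_rot: [-179.7, 0.1, -98.3]
contact_force: [2.0, 3.3, 9.6]
gripper_width: 0.0109
time_s: 39.65
tcp_pos: [0.4555, -0.0298, 0.0621]
eef_rot: [-180.0, -0.1, -98.4]
contact_force: [-0.7, -0.7, -0.9]
gripper_width: 0.0191
t 39.65 tcp [ 0.4555 -0.0298  0.0621] rpy [-1.800e+02 -8.000e-02 -9.838e+01] F [-0.7 -0.7 -0.9] w 0.0191
 in pot [[-0.1305 -0.0008  0.0621]] q [ 21.2   7.9 -36.5   0.1 -45.7 -29.6]
```

View pics/w19.png

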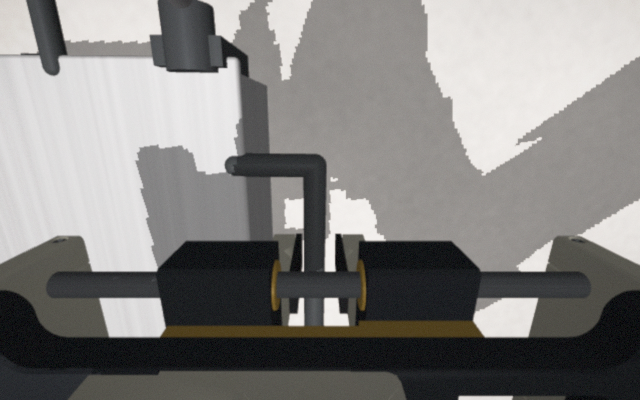

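```bash
python3 -m inch '0 0 -.008 0 0 0 .22;0 0 -.015 0 0 0 .22;0 0 -.025 0 0 0 .22;0 0 -.03 0 0 0 .22;0 0 -.035 0 0 0 .22;0 0 -.035 0 0 0 .22;0 0 -.03 0 0 0 .22;0 0 0 0 0 0 .22'
python3 - <<'E'
from h import *
import cv2
st()
im=r.capture('wrist')[:,:,::-1].copy(); p=r.camera_params('wrist'); cv2.imwrite('pics/w20.png',im)
print(proj('wrist',pot2w(P0,[[-.13,.055,.104],[-.13,-.055,.104],[-.095,-.105,.106],[.09,-.105,.106]]),p).round(1))
a=r.capture('side')[:,:,::-1].copy(); cv2.imwrite('pics/s20.png',a); cv2.imwrite('pics/s20z.png',cv2.resize(a[145:260,260:405],None,fx=5,fy=5,interpolation=cv2.INTER_CUBIC))
E
```

```text
time_s: 40.37
tcp_pos: [0.4593, -0.0291, 0.2477]
eef_rot: [-179.3, 0.1, -98.3]
contact_force: [1.5, -0.4, 0.2]
gripper_width: 0.0193
t 40.37 tcp [ 0.4593 -0.0291  0.2477] rpy [-1.7934e+02  1.1000e-01 -9.8330e+01] F [ 1.5 -0.4  0.2] w 0.0193
 in pot [[-0.1268  0.0004  0.2477]] q [ 21.2  -2.6 -20.8   0.2 -71.3 -29.6]
[[320.7 222.8]
 [321.  129.9]
 [287.7  81. ]
 [111.4  81. ]]
```

View pics/w20.png

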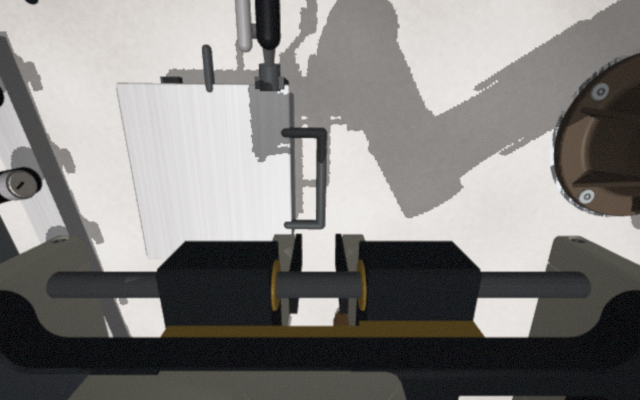

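View pics/s20z.png

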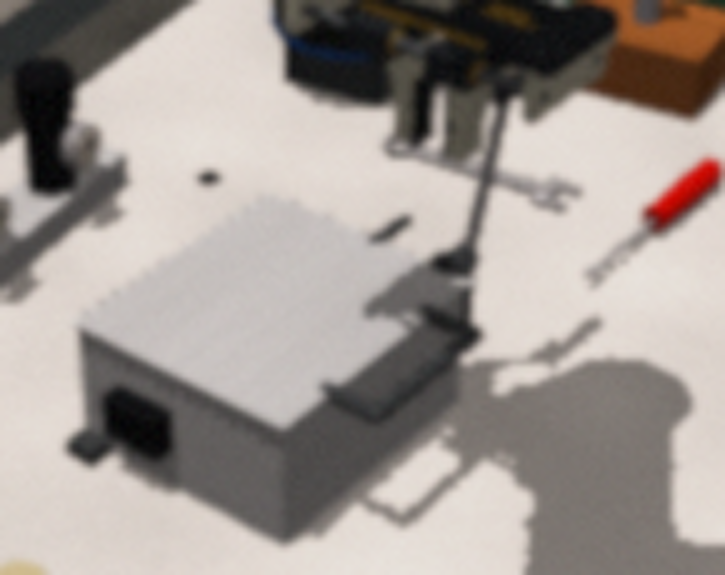

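The lid's corners, bar and prop sit at the same pixels as in the first side picture, with corners at (80,325), (285,432) and (275,195). One last numeric comparison and a check of the bystanders, then I hand in.

```bash
python3 - <<'E'
from h import *
import cv2
a=cv2.imread('pics/side0.png').astype(np.float32); b=cv2.imread('pics/s20.png').astype(np.float32)
R=lambda im,x0,x1,y0,y1: cv2.cvtColor(im[y0:y1,x0:x1],cv2.COLOR_BGR2GRAY)
for n,w in dict(potlid=(265,330,180,262),bystand=(190,330,255,350),driver=(375,410,172,205),wrench=(335,380,170,190)).items():
    A,B=R(a,*w),R(b,*w); print(n,np.round(cv2.phaseCorrelate(A,B,cv2.createHanningWindow(A.shape[::-1],cv2.CV_32F)),2), 'absdiff',np.abs(A-B).mean().round(2))
for n in ('prop_knob','slim_center','can_mid','core_mid','wheel_mid','slug_center','lid_bar'): print(n,[(d['xy'],round(d['p'],2)) for d in r.recognise(n,'side')[:1]])
cv2.imwrite('pics/by.png',cv2.resize(b[230:360,180:330].astype(np.uint8),None,fx=4,fy=4))
E
```

```text
Traceback (most recent call last):
ValueError: setting an array element with a sequence. The requested array has an inhomogeneous shape after 1 dimensions. The detected shape was (2,) + inhomogeneous part.
```

```bash
python3 - <<'E'
from h import *
import cv2
a=cv2.imread('pics/side0.png').astype(np.float32); b=cv2.imread('pics/s20.png').astype(np.float32)
R=lambda im,x0,x1,y0,y1: cv2.cvtColor(im[y0:y1,x0:x1],cv2.COLOR_BGR2GRAY)
for n,w in dict(potlid=(265,330,180,262),bystand=(240,330,255,350),wheel=(200,240,260,292),driver=(375,410,172,205)).items():
    A,B=R(a,*w),R(b,*w); print(n,cv2.phaseCorrelate(A,B,cv2.createHanningWindow(A.shape[::-1],cv2.CV_32F)), 'absdiff',np.abs(A-B).mean())
cv2.imwrite('pics/by.png',cv2.resize(b[230:360,180:330].astype(np.uint8),None,fx=4,fy=4))
E
```

```text
potlid ((-0.05941249953042416, -0.07370203543572273), 0.9244313928816054) absdiff 3.1790898
bystand ((0.049221900785305195, 0.0545305115118353), 0.899684402236232) absdiff 3.6502514
wheel ((0.15974985049094315, -0.1523539619879628), 0.9030646804720164) absdiff 1.0173216
driver ((-0.06348252382022679, 0.0878217967311059), 0.9107934444406887) absdiff 3.2759392
```

Nothing has shifted by more than 0.2 px: the pot with its shut lid and the four checked bystanders match the first picture. I'm handing in.

```bash
python3 -c "
from plant import r
print(r.get_state()['time_s']); print(r.close_job())"
```

```text
40.4667
the job is handed in; nothing more can be done
None
```

The short thick glue stick is in the pot, the prop is parked and the lid is shut. I handed the job in at about 40.5 s; it reports no verdict.

1. **Lid up:** I pinched the bar and raised the lid along its arc to about 1.48 rad, where it stayed by itself.
2. **Prop back:** I swung the prop to its end stop. The force rose to about 17 N there, and the picture showed its hook at the lid stub.
3. **Stick in:** I set the stick down in the front half of the pot. It touched the floor at the height I expected, with about 6 N, and the wrist picture showed it standing upright.
4. **Prop parked:** I brought the prop back to about 0 rad.
5. **Lid down:** I lowered the lid while holding the bar until it seated, pressing about 38 N at most on the wrist reading, then let go and moved clear.

**Last checks:** Compared with the first side picture, the pot with its shut lid and the bystanders I compared (slim stick, can, core, wheel, screwdriver) shifted less than 0.2 px. In the zoomed view the prop and the wrench were also where they started; I did not measure those two. A first try at this comparison crashed on a print error, and I left out a rerun of the trained networks.

**What disagreed:** The real fingertips end about 31 mm short of the reported tool point. My first try at pinching the bar closed in the air above it. I then found the offset by pressing lightly on top of the bar (about 20 N) and used it for every later grasp.

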